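# Load the dish dryer and start it

### The arm

A 6-joint arm with a two-finger parallel gripper is mounted at the origin on the work surface. World frame = base frame: x ahead of the robot, y to its left, z up, the work surface at z = 0. Lengths are in mm, angles in rad, forces in N, time in s.
With the tool pointing down it reaches from about 275 to 1000 mm from the base axis. Payload 8.4 kg.
Tool frame: the origin (TCP) lies between the finger pads; the fingertips stand 25 mm ahead of it and the grasp point (between the pads) lies 6 mm ahead of it; z points along the fingers, y is the line along which they close (so a half turn about z gives the same grasp; the last joint's range is limited). The gripper opens to 85 mm and grips with 20 to 120 N. Pads are 22 mm wide; open, the fingers measure 114 mm over their backs; the gripper's body (76 mm by 85 mm) begins 54 mm behind the grasp point. The pads swing forward as they close: fully open they stand 13 mm farther back than shut.
Start: joints at [1.211, 0.353, 1.633, -0, 1.155, -0.002], TCP at [218.883, 585.421, 230.381] pointing down, gripper open.
Joint ranges: [-2.63, 2.63], [-0.92, 2.1], [0.06, 2.66], [-1.3, 4.44], [0, 2.69], [-3.02, 3.02]. Speed limits (rad/s): [2.22, 2.22, 2.79, 3.14, 3.14, 3.14].

### API

Orientations are given as [roll, pitch, yaw] about the fixed x, y, z axes, in that order (R = Rz(yaw) Ry(pitch) Rx(roll)).
In Python, from rig import r, eyes, workorder gives the robot as it stands. The module is installed in compiled form; this text tells all that it offers.
- The arm moves only by the tool step_arm, never from a script. Its argument "moves" is a list of rows, each an object of numbers: "tx", "ty", "tz": the shift along the tool's x, y, z scaled (see below); "ax", "ay", "az": the turn, a rotation vector about the tool's x, y, z scaled (see below). In form: [{"tx": .., "ty": .., "tz": .., "ax": .., "ay": .., "az": ..}, ...]. A call has 1 to 5 rows; each row shifts and turns the commanded pose from where the row before left it, along the tool's axes as they then stand; what a row does not reach is not made up. The controller multiplies each number of a shift by 25 mm and each number of a turn by 90 degrees. A row lasts 1/8 s, in which the tool goes at most 62.5 mm and 10.7 degrees, less where a joint would pass 70% of its speed; a pose out of reach is approached as far as the arm can. A call with a number of a shift or a turn outside -1 to 1 is refused whole. A call with a gripper value outside its range is refused whole. "gripper" is the opening, from 0 (shut) to 1 (fully open), set as the call begins (left out, the last holds). The fingers move at their own pace and stop on an object; "newtons" is the grip in N (left out, the last holds). Time passes only in rows, so rows that do not move let the fingers close. It gives the time, the measured TCP pose, the force, the opening and the grip force at its end, in the units of the state.
- r.sense(): the state, without advancing time (a new reading comes with each control period).
- eyes.grab_frame(name): name is "scene" or "top"; returns (picture, depth): 420x560x3 uint8, red, green, blue; 420x560 float32, mm along the optical axis (not along the pixel's ray), 0 where there is no reading.
- eyes.camera_info(name): a dict with "intrinsics" (3x3 intrinsics, pixels), "k1" (the pictures are not rectified: a ray, as slopes to the right and down, at radius r is drawn at 1 + k1 r^2 times it, then the intrinsics apply), "cam_to_world" (4x4, takes a point from camera to world coordinates). Camera axes: x right, y up, looking along -z (the intrinsics and any distortion apply to the point x, -y, -z); pixel columns grow to the right and rows downward; lengths in mm; the calibration is good to about 2 mm. A picture is of the moment at which its call begins. camera_info takes no time and is no camera call.
- workorder.sign_off(): hands the job in; it is judged then, once.
The state is a dict: "clock": time; "qpos": joint angles; "qvel": joint speeds; "joint_efforts": joint torques, N m; "eef_pos": TCP position; "tcp_rot": TCP orientation; "contact_force": force on the tool from outside, world axes, zero at the start; "wrist_torque": the same for the moment, N m; "opening": opening from 0.0 (shut) to 1.0 (fully open); "grasp_force": force on a finger pad.
Only numpy, scipy, OpenCV 4.12 (cv2) and the standard library are available. Lean on these libraries where they do the work, as an engineer would, in place of code of your own. Each camera call takes 0.05 s, during which the arm holds its last target. There are 200 camera calls.

### The job

Stand every washed cup and tub from the drying mat in the dryer's rolled-out basket, mouth down as they are and each on the basket's floor, then roll the full basket fully home into the dryer without toppling anything. Set the black timer dial to the orange dot, then twist the green start switch clockwise to its stop and let it spring back. Leave the other things on the table where they are.

Things in the scene. Friction and masses are not known exactly. Their poses are not given: they have to be found in the camera images.
- dryer: white tabletop dish dryer, fixed: cabinet 310 deep, 330 wide, roof 170 mm up, mouth 270 wide, 150 high. Before the mouth a grey roller bed reaches 315 mm out: free rollers, tops 38 mm up, between guide rails 50 mm high. Origin on the table at the mouth's centre; x points into the cabinet, y left as you look in (about away from the robot). Two dials on the roof
- mouth (a point): point at the centre of the mouth's plane, at roller height (38 mm up); axes as the dryer's. The basket is home when panel_back comes to it
- basket: roll-out dish basket loose on the rollers, 0.7 kg: white floor 250 (x) x 256 mm, 6 thick, wire fence 38 high on three sides; at its -x end a front panel 300 wide, 12 thick, its top 116 mm above the underside. Origin under the floor's centre, x towards the cabinet. Starts rolled out, 250 to 275 mm from home; rolls with 1 to 3 N until the panel meets the cabinet's front
- basket_floor (a point): centre of the basket floor's upper side, 6 mm above the basket's origin; axes as the basket's. Free floor reaches from -120 to +120 mm in x and -123 to +123 mm in y
- handle (a point): middle of the basket's bar handle: a horizontal bar 12 mm thick and 130 mm long along the basket's y, 40 mm in front of the panel, 100 mm above the basket's underside (138 mm above the table)
- panel_back (a point): middle of the lower back edge of the front panel (basket frame x = -125 mm, z = 0), the face that meets the cabinet
- mat: blue ribbed drying mat, fixed, 230 x 330 x 6 mm, on which the washed cups and tubs stand mouth down. Origin at the centre of its underside
- timer (a joint): angle of the black timer dial on the roof (rad), clockwise seen from above, 0 to 1.6; stays where it is left (about 0.04 N m to turn). Its white pointer line points out of the mouth (dryer -x) at 0 and at the orange dot at 1.1
- timer_grip (a point): on the timer dial's vertical axis, middle of its bar grip: 14 mm wide, 50 mm long along the pointer, from 8 to 36 mm above the dial's foot, which is 172 mm above the table; this point is 24 mm above the foot. Under the bar a skirt 52 mm across, 8 mm high
- start (a joint): angle of the green spring-return start switch (rad), clockwise from above, 0 at rest (pointer along dryer -x) to 1.0 at its stop (pointer at the green dot); takes 0.045 N m at rest, 0.2 N m at the stop, and springs back when let go
- start_grip (a point): on the start switch's vertical axis, in the middle of its bar grip, which has the same shape and sizes as the timer's
- cup_red: red plastic tumbler standing mouth down: a round taper 66 mm across at the bottom (its rim), 54 mm at the top, 76 mm high, about 0.14 kg. Origin at the centre of its underside, z up. None if absent
- cup_blue: blue plastic tumbler standing mouth down: a round taper 66 mm across at the bottom (its rim), 54 mm at the top, 76 mm high, about 0.14 kg. Origin at the centre of its underside, z up. None if absent
- cup_green: green plastic tumbler standing mouth down: a round taper 66 mm across at the bottom (its rim), 54 mm at the top, 76 mm high, about 0.14 kg. Origin at the centre of its underside, z up. None if absent
- cup_yellow: yellow plastic tumbler standing mouth down: a round taper 66 mm across at the bottom (its rim), 54 mm at the top, 76 mm high, about 0.14 kg. Origin at the centre of its underside, z up. None if absent
- tub_white: white square food tub standing mouth down: 62 x 62 x 76 mm high (a 68 mm wide lip, for looks, round the bottom 7 mm), about 0.14 kg. Origin at the centre of its underside, z up, x and y square to its sides. None if absent
- tub_orange: orange square food tub standing mouth down: 62 x 62 x 76 mm high (a 68 mm wide lip, for looks, round the bottom 7 mm), about 0.14 kg. Origin at the centre of its underside, z up, x and y square to its sides. None if absent
- soap: green dish-soap bottle, 60 mm across, 190 mm high; a bystander, to be left where it is. Origin at its underside
- sponge: yellow sponge 70 x 110 x 35 mm; a bystander, to be left where it is. Origin at its underside
- ketchup: red sauce bottle with a white cap, 68 mm across, 190 mm high; a bystander, to be left where it is. Origin at its underside
- flask: lime-yellow glass bottle with a black cap, 72 mm across, 220 mm high; a bystander, to be left where it is. Origin at its underside
- pepper_mill: dark wooden pepper mill, 52 mm across, 142 mm high; a bystander, to be left where it is. Origin at its underside
- dish_brush: wooden dish brush 220 mm long, lying on the table at the robot's side of the mat; a bystander, to be left where it is. Origin at its underside
Things that resemble listed ones, but are neither listed nor needed, are in the scene too. Leave any pink or purple look-alike of the cup_yellow alone.

How it is judged:
By the outcome, as a careful person would: the job done as asked, in the order asked, and still so for the second after the job is handed in, with the robot touching nothing.
Of cup_red, cup_blue, cup_green, cup_yellow, tub_white, tub_orange only 3 to 5 are there at a start; the rules pass over those that are not, and their reading is None.
At some moment in a run one of cup_red, cup_blue, cup_green, cup_yellow, tub_white, tub_orange may be knocked a few centimetres aside while the robot is not near it.
It also fails if it takes over 210 s, if anything falls off the work surface, if the arm or the gripper's body presses on something with over 40 N, if the wrist force passes 120 N, or if a joint passes its speed limit or range.

## Working session

There is one attempt and no reset: what is moved stays moved. The work goes in short steps, Python scripts to look and compute and a tool call to move; the robot and the scene stay as the last step left them, time stands still between calls to the robot, and variables do not carry over. Pictures are saved under pics/ and viewed, at most 14 in all, crops included, and the job is handed in when it is done.

Besides the shell and the picture viewer there is one more tool, called after ">>>" as name(argument=value, ...), one argument or row to a line, values as JSON. step_arm: Moves the arm, as the interface text tells. Its arguments: {"type":"object","properties":{"moves":{"type":"array","items":{"type":"object","properties":{"tx":{"type":"number"},"ty":{"type":"number"},"tz":{"type":"number"},"ax":{"type":"number"},"ay":{"type":"number"},"az":{"type":"number"}}}},"gripper":{"type":"number"},"newtons":{"type":"number"}},"required":["moves"]}

```bash
mkdir -p pics; ls; cat > h.py <<'E'
import numpy as np, cv2
from rig import r, eyes, workorder
def snap(n,tag):
    p,d=eyes.grab_frame(n); np.savez(f'pics/{tag}.npz',p=p,d=d); cv2.imwrite(f'pics/{tag}.png',p[:,:,::-1]); return p,d
def rays(n,uv):
    c=eyes.camera_info(n);K=np.array(c["intrinsics"],float);T=np.array(c["cam_to_world"],float)
    uv=np.asarray(uv,float).reshape(-1,1,2)
    x=cv2.undistortPoints(uv,K,np.array([c["k1"],0,0,0,0.]),)[:,0]
    # drawn=1+k1 r^2 : opencv model same
    D=np.c_[x[:,0],-x[:,1],-np.ones(len(x))]@T[:3,:3].T
    return T[:3,3],D
def onz(n,uv,z):
    o,D=rays(n,uv); return o+D*((z-o[2])/D[:,2])[:,None]
def cloud(n,d):
    h,w=d.shape; v,u=np.mgrid[:h,:w]; o,D=rays(n,np.c_[u.ravel(),v.ravel()])
    P=o+D*d.reshape(-1,1); P[d.ravel()==0]=np.nan; return P.reshape(h,w,3)
E
python3 - <<'E'
from h import *
for n in("scene","top"):
    snap(n,n+'0'); c=eyes.camera_info(n); print(c)
print(r.sense())
a=cv2.imread('pics/scene0.png');b=cv2.imread('pics/top0.png')
E
```

```text
pics
{'intrinsics': array([[389.83047686,   0.        , 284.71823203],
       [  0.        , 389.83047686, 203.42280143],
       [  0.        ,   0.        ,   1.        ]]), 'k1': -0.09085586739844713, 'cam_to_world': array([[ 3.01551699e-01, -6.62556524e-01,  6.85627760e-01,
         1.37163410e+03],
       [ 9.53339099e-01,  1.98566225e-01, -2.27411559e-01,
        -1.15829280e+02],
       [ 1.45304961e-02,  7.22212093e-01,  6.91519022e-01,
         9.79709793e+02],
       [ 0.00000000e+00,  0.00000000e+00,  0.00000000e+00,
         1.00000000e+00]])}
{'intrinsics': array([[471.69260156,   0.        , 275.06795717],
       [  0.        , 471.69260156, 217.23683823],
       [  0.        ,   0.        ,   1.        ]]), 'k1': -0.07617894705936859, 'cam_to_world': array([[-1.66312333e-02,  9.82738126e-01, -1.84253025e-01,
         2.94074087e+02],
       [-9.99682343e-01, -1.98336707e-02, -1.55511913e-02,
         1.42010611e+02],
       [-1.89371625e-02,  1.83935860e-01,  9.82755811e-01,
         1.48830965e+03],
       [ 0.00000000e+00,  0.00000000e+00,  0.00000000e+00,
         1.00000000e+00]])}
{'clock': 0.1, 'qpos': array([ 1.21058567e+00,  3.53590722e-01,  1.63405051e+00, -1.25266291e-05,
        1.15524680e+00, -2.39784996e-03]), 'qvel': array([-1.22531492e-03, -5.57734699e-05, -1.84500329e-03, -8.96125510e-04,
       -7.81297956e-04,  1.13770989e-05]), 'joint_efforts': array([ 3.85716903e-04, -6.06357694e+01, -3.42817533e+01,  1.55507946e-04,
        4.14792841e-03,  1.56423414e-05]), 'eef_pos': array([218.7388794 , 585.00310154, 229.73334348]), 'tcp_rot': array([-3.14029725e+00,  8.34782245e-06,  2.78378492e+00]), 'contact_force': array([-0.29471722, -0.72550307, -0.2222312 ]), 'wrist_torque': array([-0.05787461,  0.02825146,  0.02284489]), 'grasp_force': 0.0, 'opening': 1.001468005505937}
```

View pics/scene0.png

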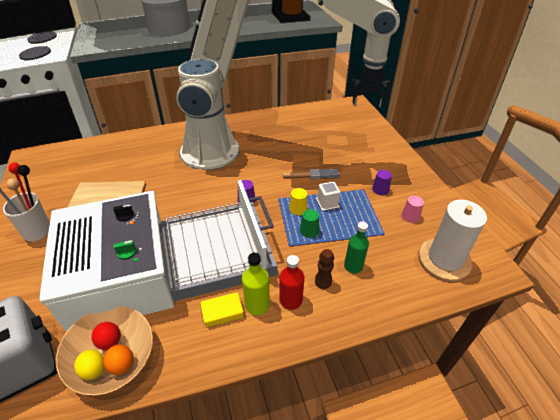

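View pics/top0.png

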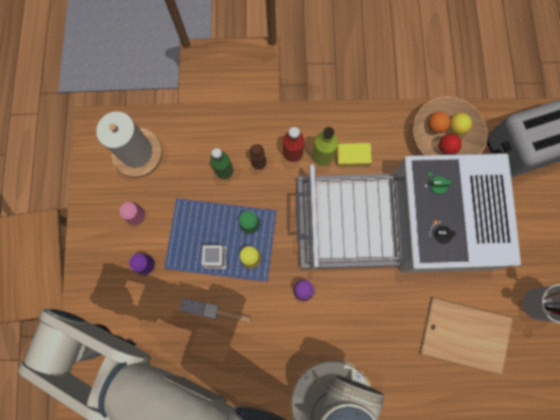

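Top view: the mat holds a green cup (248,220), a yellow cup (249,257) and a white tub (213,256). There are purple look-alikes at (304,290) and (142,264), and a pink one at (131,213). The basket is around (350,220), with the dials at (440,184) green and (443,234) black.

Candidates for cup_yellow are (249,257) yellow on the mat, and the purple and pink cups off the mat. The yellow one on the mat fits; I'll confirm it in a crop.

```bash
python3 - <<'E'
from h import *
T=np.load('pics/top0.npz');S=np.load('pics/scene0.npz')
ct=cloud('top',T['d']);cs=cloud('scene',S['d'])
np.save('pics/ct.npy',ct);np.save('pics/cs.npy',cs)
def stats(name,c,p,box,lo,hi):
    u0,v0,u1,v1=box
    hsv=cv2.cvtColor(p,cv2.COLOR_RGB2HSV)[v0:v1,u0:u1]
    m=cv2.inRange(hsv,np.array(lo),np.array(hi))>0
    q=c[v0:v1,u0:u1][m]; q=q[~np.isnan(q[:,0])]
    zt=np.percentile(q[:,2],90); t=q[abs(q[:,2]-zt)<5]
    (cx,cy),(w,h),a=cv2.minAreaRect(t[:,:2].astype(np.float32))
    print(name,m.sum(),len(t),'ztop',zt.round(1),'mean',t.mean(0).round(1),'rect',np.round([cx,cy,w,h,a],1))
G=((40,80,30),(85,255,255));Y=((22,120,90),(35,255,255));W=((0,0,140),(180,60,255))
for n,c,p,bs in(('top',ct,T['p'],[(235,205,262,235),(236,243,264,270),(198,241,228,270)]),('scene',cs,S['p'],[(298,205,322,240),(287,186,310,216),(314,180,342,212)])):
    for k,b,(lo,hi) in zip(('green','yellow','white'),bs,(G,Y,W)): stats(n+' '+k,c,p,b,lo,hi)
def pr(l,c,uvs):
    for u,v in uvs: print(l,(u,v),np.nanmedian(c[v-1:v+2,u-1:u+2].reshape(-1,3),0).round(0))
pr('floor',ct,[(325,195),(390,195),(390,250),(325,250)])
pr('roof',ct,[(500,165),(505,255)]); pr('mat',ct,[(190,220),(230,240)]);pr('table',ct,[(250,320),(280,140)])
pr('panel',ct,[(313,170),(314,200),(316,230),(318,260)])
p=T['p'][:,:,::-1]
A=cv2.resize(p[195:275,165:275],(440,320),interpolation=cv2.INTER_CUBIC)
B=cv2.resize(p[160:280,400:520],(320,320),interpolation=cv2.INTER_CUBIC)
C=cv2.resize(p[160:280,285:415],(300,278),interpolation=cv2.INTER_CUBIC)
ps=S['p'][:,:,::-1];D=cv2.resize(ps[185:275,90:180],(278,278),interpolation=cv2.INTER_CUBIC)
im=np.zeros((600,760,3),np.uint8);im[:320,:440]=A;im[:320,440:]=B;im[320:598,:300]=C;im[320:598,300:578]=D
cv2.imwrite('pics/crop1.png',im)
E
```

```text
top green 336 160 ztop 84.1 mean [551.7 246.5  82.2] rect [551.6 245.7  52.1  49.8  43.5]
top yellow 309 164 ztop 84.1 mean [443.  243.2  82.2] rect [443.5 244.3  52.9  49.8  54.7]
top white 276 160 ztop 85.9 mean [444.4 356.   83.9] rect [444.8 355.7  61.   57.5  89. ]
scene green 460 169 ztop 81.0 mean [556.  242.3  79.7] rect [555.9 241.6  51.7  55.5  89.9]
scene yellow 407 143 ztop 81.1 mean [447.3 240.2  80. ] rect [447.5 240.5  51.6  55.2  17.5]
scene white 469 186 ztop 83.3 mean [452.3 350.5  81.9] rect [451.5 351.5  59.5  61.5  88.4]
floor (325, 195) [633.   7.  41.]
floor (390, 195) [ 629. -198.   43.]
floor (390, 250) [ 455. -186.   46.]
floor (325, 250) [460.  13.  45.]
roof (500, 165) [ 683. -499.  170.]
roof (505, 255) [ 420. -485.  170.]
mat (190, 220) [568. 439.   6.]
mat (230, 240) [500. 310.   6.]
table (250, 320) [251. 248.  11.]
table (280, 140) [834. 145.  -2.]
panel (313, 170) [684.  49. 153.]
panel (314, 200) [593.  50. 154.]
panel (316, 230) [508.  47. 155.]
panel (318, 260) [422.  44. 151.]
```

View pics/crop1.png

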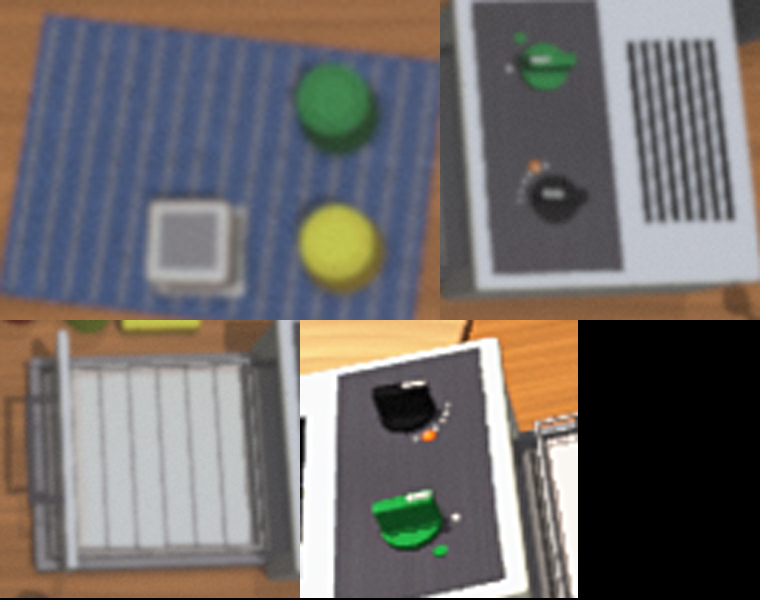

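The crop confirms green cup, yellow cup and white tub on the mat, the basket empty, and both dial pointers at about 0 (pointing left, towards +y). Next I'll measure the dryer, basket and dials.

```bash
python3 - <<'E'
from h import *
T=np.load('pics/top0.npz');S=np.load('pics/scene0.npz');ct=np.load('pics/ct.npy');cs=np.load('pics/cs.npy')
def rect(l,c,zlo,zhi,x0,x1,y0,y1):
    m=(c[...,2]>zlo)&(c[...,2]<zhi)&(c[...,0]>x0)&(c[...,0]<x1)&(c[...,1]>y0)&(c[...,1]<y1)
    m=cv2.morphologyEx(m.astype(np.uint8),cv2.MORPH_OPEN,np.ones((2,2)))>0
    q=c[m]
    if len(q)<5: print(l,len(q));return
    R=cv2.minAreaRect(q[:,:2].astype(np.float32))
    print(l,len(q),'mean',q.mean(0).round(1),'lo',np.percentile(q,1,axis=0).round(0),'hi',np.percentile(q,99,axis=0).round(0),'rect',np.round([*R[0],*R[1],R[2]],1))
for l,c in(('top',ct),('scene',cs)):
    rect(l+' roof',c,160,180,380,720,-570,-200)
    rect(l+' floor',c,36,52,425,670,-200,35)
    rect(l+' panel',c,146,165,380,730,10,80)
    rect(l+' handle',c,128,150,450,650,65,130)
    rect(l+' grips black',c,190,225,420,530,-420,-280)
    rect(l+' grips green',c,190,225,560,680,-420,-280)
for l,c,P in(('top',ct,T['p']),('scene',cs,S['p'])):
    h=cv2.cvtColor(P,cv2.COLOR_RGB2HSV)
    win=np.zeros(h.shape[:2],bool)
    if l=='top': win[160:270,410:465]=1
    else: win[195:270,100:152]=1
    for k,lo,hi in(('orange',(5,130,120),(20,255,255)),('green',(40,100,40),(85,255,255)),('black',(0,0,0),(180,255,28)),('whiteline',(0,0,120),(180,50,255))):
        m=(cv2.inRange(h,np.array(lo),np.array(hi))>0)&win
        n,lab,st,ce=cv2.connectedComponentsWithStats(m.astype(np.uint8))
        for i in range(1,n):
            if 2<=st[i,4]<600: print(l,k,ce[i].round(1),st[i,4],'z',np.nanmedian(c[lab==i][:,2]).round(0),'xy172',onz(l,ce[i],173)[0,:2].round(1),'xy208',onz(l,ce[i],208)[0,:2].round(1))
E
```

```text
top roof 11380 mean [nan nan nan] lo [nan nan nan] hi [nan nan nan] rect [ 586.2 -393.7  197.4  441.9   30.5]
top floor 5549 mean [nan nan nan] lo [nan nan nan] hi [nan nan nan] rect [557.3 -71.2 102.2 332.2  43.7]
top panel 431 mean [nan nan nan] lo [nan nan nan] hi [nan nan nan] rect [5.709e+02 4.270e+01 3.413e+02 2.280e+01 2.000e-01]
top handle 239 mean [nan nan nan] lo [nan nan nan] hi [nan nan nan] rect [541.3 122.8   0.   49.5   0. ]
top grips black 105 mean [nan nan nan] lo [nan nan nan] hi [nan nan nan] rect [ 478.5 -317.    14.7   64.9    3.8]
top grips green 111 mean [ 622.9 -311.1  200.1] lo [ 618. -348.  171.] hi [ 633. -284.  214.] rect [ 624.8 -316.2   15.6   67.2    7.9]
scene roof 9242 mean [nan nan nan] lo [nan nan nan] hi [nan nan nan] rect [nan nan nan  0. nan]
scene floor 4073 mean [nan nan nan] lo [nan nan nan] hi [nan nan nan] rect [614.2 -55.  332.5 186.   32.6]
scene panel 306 mean [nan nan nan] lo [nan nan nan] hi [nan nan nan] rect [510.7  58.9  39.4 386.6  89. ]
scene handle 175 mean [nan nan nan] lo [nan nan nan] hi [nan nan nan] rect [485.5 104.7  62.3 28
[... 1396 characters left out ...]
.1] xy208 [ 513.2 -308.3]
scene whiteline [108.  218.6] 227 z 171.0 xy172 [ 485.2 -361.4] xy208 [ 523.7 -350.7]
scene whiteline [150. 207.] 80 z 171.0 xy172 [ 471.3 -239.1] xy208 [ 510.4 -233.7]
scene whiteline [126.3 204.9] 15 z 207.0 xy172 [ 441.5 -308.1] xy208 [ 481.9 -299.8]
scene whiteline [136.6 214.6] 9 z 173.0 xy172 [ 492.3 -279.5] xy208 [ 530.5 -272.4]
scene whiteline [133.7 219.3] 3 z 171.0 xy172 [ 509.9 -288.4] xy208 [ 547.3 -280.9]
scene whiteline [127.2 222.8] 6 z 173.0 xy172 [ 518.9 -307.1] xy208 [ 555.9 -298.8]
scene whiteline [127.5 241.3] 15 z 209.0 xy172 [ 591.3 -307.8] xy208 [ 625.2 -299.4]
scene whiteline [140.  248.5] 8 z 174.0 xy172 [ 627.1 -275.6] xy208 [ 659.4 -268.7]
```

>>> step_arm(
  moves=[
    {"tx": 0,"ty": -1,"tz": 0,"az": -0.114},
    {"tx": -0.5,"ty": -1,"az": -0.114},
    {"tx": -1,"ty": -1},
    {"tx": -1,"ty": -1},
    {"tx": -1,"ty": -1},
  ],
  gripper=1,
  newtons=30,
)

```text
schema error: expected keys tx, ty, tz, ax, ay, az
```

>>> step_arm(
  moves=[
    {"tx": 0,"ty": -1,"tz": 0,"ax": 0,"ay": 0,"az": -0.114},
    {"tx": -0.5,"ty": -1,"tz": 0,"ax": 0,"ay": 0,"az": -0.114},
    {"tx": -1,"ty": -1,"tz": 0,"ax": 0,"ay": 0,"az": 0},
    {"tx": -1,"ty": -1,"tz": 0,"ax": 0,"ay": 0,"az": 0},
    {"tx": -1,"ty": -1,"tz": 0,"ax": 0,"ay": 0,"az": 0},
  ],
  gripper=1,
  newtons=30,
)

```text
clock: 0.72
eef_pos: [293.5, 459.2, 230.1]
tcp_rot: [-3.141, -0.0, -3.141]
contact_force: [0.7, 0.2, -0.5]
opening: 0.998
grasp_force: 0.0
```

```bash
python3 - <<'E'
from h import *
T=np.load('pics/top0.npz');S=np.load('pics/scene0.npz');ct=np.load('pics/ct.npy');cs=np.load('pics/cs.npy')
def blob(l,c,zlo,zhi,box):
    x0,x1,y0,y1=box
    m=((c[...,2]>zlo)&(c[...,2]<zhi)&(c[...,0]>x0)&(c[...,0]<x1)&(c[...,1]>y0)&(c[...,1]<y1)).astype(np.uint8)
    n,lab,st,ce=cv2.connectedComponentsWithStats(m); i=1+np.argmax(st[1:,4]); q=c[lab==i]
    return q
for l,c in(('top',ct),('scene',cs)):
    for k,zl,zh,b in(('roof',162,185,(380,720,-570,-190)),('floor',38,50,(425,670,-200,36)),('panel',148,162,(380,730,20,75)),('handle',125,155,(440,660,72,125))):
        q=blob(l,c,zl,zh,b); R=cv2.minAreaRect(q[:,:2].astype(np.float32))
        s=''
        if k!='floor':   # +y edge / line fit
            xs=np.arange(int(q[:,0].min())+15,int(q[:,0].max())-15,10)
            e=np.array([(x,np.percentile(g,98)) for x in xs if len(g:=q[abs(q[:,0]-x)<5,1])>3])
            if len(e)>3: a=np.polyfit(e[:,0],e[:,1],1); s=('slope',round(a[0],3),'y@550',round(np.polyval(a,550),1))
        print(l,k,len(q),'z',np.median(q[:,2]).round(1),'rect',np.round([*R[0],*R[1],R[2]],1),*s)
E
```

```text
top roof 11584 z 171.0 rect [ 5.545e+02 -3.749e+02  3.302e+02  3.135e+02  1.000e-01] slope 0.009 y@550 -224.7
top floor 5315 z 44.0 rect [ 5.508e+02 -8.300e+01  2.390e+02  2.344e+02  4.000e-01]
top panel 418 z 153.8 rect [5.51e+02 5.03e+01 2.98e+02 1.23e+01 4.00e-01] slope 0.007 y@550 55.3
top handle 227 z 142.8 rect [549.5  87.4 138.3  29.2   0.8] slope 0.013 y@550 101.1
scene roof 9419 z 171.2 rect [ 5.549e+02 -3.771e+02  3.310e+02  3.124e+02  2.000e-01] slope 0.008 y@550 -227.7
scene floor 3949 z 43.7 rect [ 5.391e+02 -8.420e+01  2.285e+02  2.324e+02  4.000e-01]
scene panel 297 z 153.2 rect [5.540e+02 4.680e+01 2.997e+02 1.280e+01 5.000e-01] slope 0.012 y@550 51.4
scene handle 164 z 142.2 rect [553.4  86.1  27.4 140.3  89.7] slope 0.007 y@550 97.1
```

>>> step_arm(
  moves=[
    {"tx": -0.67,"ty": -0.965,"tz": 0.44,"ax": 0,"ay": 0,"az": 0},
    {"tx": -0.67,"ty": -0.965,"tz": 0.44,"ax": 0,"ay": 0,"az": 0},
    {"tx": -0.67,"ty": -0.965,"tz": 0.44,"ax": 0,"ay": 0,"az": 0},
    {"tx": -0.67,"ty": -0.965,"tz": 0.44,"ax": 0,"ay": 0,"az": 0},
    {"tx": -0.67,"ty": -0.965,"tz": 0.44,"ax": 0,"ay": 0,"az": 0},
  ],
)

```text
clock: 1.35
eef_pos: [377.1, 338.6, 174.8]
tcp_rot: [-3.141, -0.0, -3.141]
contact_force: [-0.1, 0.9, 0.8]
opening: 1.002
grasp_force: 0.0
```

>>> step_arm(
  moves=[
    {"tx": -0.67,"ty": -0.965,"tz": 0.44,"ax": 0,"ay": 0,"az": 0},
    {"tx": -0.67,"ty": -0.965,"tz": 0.44,"ax": 0,"ay": 0,"az": 0},
    {"tx": -0.67,"ty": -0.965,"tz": 0.44,"ax": 0,"ay": 0,"az": 0},
    {"tx": -0.67,"ty": -0.965,"tz": 0.44,"ax": 0,"ay": 0,"az": 0},
  ],
)

```text
clock: 1.85
eef_pos: [444.2, 242.2, 130.9]
tcp_rot: [-3.141, -0.0, -3.141]
contact_force: [0.6, 0.2, -0.1]
opening: 1.003
grasp_force: 0.0
```

```bash
cat >> h.py <<'E'
COL={'green':((40,80,30),(85,255,255)),'yellow':((22,120,90),(35,255,255)),'white':((0,0,140),(180,60,255))}
def find(tag,keys=('green','yellow','white'),box=(370,640,170,480),zr=(72,92)):
    out={}
    for n in('scene','top'):
        p,d=snap(n,f'{n}_{tag}'); c=cloud(n,d); h=cv2.cvtColor(p,cv2.COLOR_RGB2HSV)
        for k in keys:
            m=(cv2.inRange(h,*map(np.array,COL[k]))>0)&(c[...,0]>box[0])&(c[...,0]<box[1])&(c[...,1]>box[2])&(c[...,1]<box[3])&(c[...,2]>zr[0])&(c[...,2]<zr[1])
            if m.sum()>30:
                q=c[m]; R=cv2.minAreaRect(q[:,:2].astype(np.float32)); print(n,k,m.sum(),'z',np.median(q[:,2]).round(1),np.round([*R[0],*R[1],R[2]],1))
            else: print(n,k,'not seen',m.sum())
E
python3 -c "
from h import *
find('a'); s=r.sense(); print(s['eef_pos'],s['qpos'])"
```

```text
scene green 187 z 79.5 [555.6 243.4  54.2  54.   14.6]
scene yellow 160 z 79.4 [447.2 241.5  51.9  55.9  50.5]
scene white 189 z 81.4 [450.6 352.1  64.   61.5   1.1]
top green not seen 0
top yellow 55 z 81.6 [423.7 236.9  16.   44.4  22.6]
top white 111 z 81.2 [445.2 367.3  58.9  39.2   1.9]
[444.1531755  241.03756088 130.17117674] [ 4.94577205e-01  2.96628331e-01  1.97516503e+00 -6.37336788e-04
  8.71911787e-01 -1.07413464e+00]
```

Yellow is unmoved. I'll go down to TCP z=62 and grip.

>>> step_arm(
  moves=[
    {"tx": 0,"ty": 0,"tz": 1,"ax": 0,"ay": 0,"az": 0},
    {"tx": 0,"ty": 0,"tz": 1,"ax": 0,"ay": 0,"az": 0},
    {"tx": 0,"ty": 0,"tz": 0.74,"ax": 0,"ay": 0,"az": 0},
  ],
)

```text
clock: 2.33
eef_pos: [443.2, 243.4, 62.1]
tcp_rot: [-3.141, -0.001, -3.141]
contact_force: [-0.2, -0.0, 1.0]
opening: 0.998
grasp_force: 0.0
```

>>> step_arm(
  moves=[
    {"tx": 0,"ty": 0,"tz": 0,"ax": 0,"ay": 0,"az": 0},
    {"tx": 0,"ty": 0,"tz": 0,"ax": 0,"ay": 0,"az": 0},
    {"tx": 0,"ty": 0,"tz": 0,"ax": 0,"ay": 0,"az": 0},
    {"tx": 0,"ty": 0,"tz": 0,"ax": 0,"ay": 0,"az": 0},
    {"tx": 0,"ty": 0,"tz": 0,"ax": 0,"ay": 0,"az": 0},
  ],
  gripper=0,
  newtons=30,
)

```text
clock: 2.95
eef_pos: [444.3, 243.6, 63.7]
tcp_rot: [3.141, 0.001, -3.141]
contact_force: [-1.6, 0.9, 7.2]
opening: 0.632
grasp_force: 32.6
```

>>> step_arm(
  moves=[
    {"tx": 0,"ty": 0,"tz": -1,"ax": 0,"ay": 0,"az": 0},
    {"tx": 0,"ty": 0,"tz": -1,"ax": 0,"ay": 0,"az": 0},
    {"tx": 0,"ty": 0,"tz": -1,"ax": 0,"ay": 0,"az": 0},
    {"tx": 0,"ty": 0,"tz": -1,"ax": 0,"ay": 0,"az": 0},
    {"tx": 0,"ty": 0,"tz": -1,"ax": 0,"ay": 0,"az": 0},
  ],
)

```text
clock: 3.58
eef_pos: [443.6, 243.0, 188.8]
tcp_rot: [-3.142, -0.0, -3.141]
contact_force: [-0.2, -0.5, -1.1]
opening: 0.631
grasp_force: 32.6
```

>>> step_arm(
  moves=[
    {"tx": -0.12,"ty": -1,"tz": -0.6,"ax": 0,"ay": 0,"az": 0},
    {"tx": -0.12,"ty": -1,"tz": -0.6,"ax": 0,"ay": 0,"az": 0},
    {"tx": -0.12,"ty": -1,"tz": -0.6,"ax": 0,"ay": 0,"az": 0},
    {"tx": -0.12,"ty": -1,"tz": 0,"ax": 0,"ay": 0,"az": 0},
    {"tx": -0.12,"ty": -1,"tz": 0,"ax": 0,"ay": 0,"az": 0},
  ],
)

```text
clock: 4.2
eef_pos: [458.8, 117.3, 233.2]
tcp_rot: [3.142, 0.001, -3.141]
contact_force: [0.7, -0.3, -1.6]
opening: 0.637
grasp_force: 32.6
```

>>> step_arm(
  moves=[
    {"tx": -0.12,"ty": -1,"tz": 0,"ax": 0,"ay": 0,"az": 0},
    {"tx": -0.12,"ty": -1,"tz": 0,"ax": 0,"ay": 0,"az": 0},
    {"tx": -0.12,"ty": -1,"tz": 0,"ax": 0,"ay": 0,"az": 0},
    {"tx": -0.12,"ty": -1,"tz": 0,"ax": 0,"ay": 0,"az": 0},
    {"tx": -0.12,"ty": -1,"tz": 0,"ax": 0,"ay": 0,"az": 0},
  ],
)

```text
clock: 4.82
eef_pos: [473.7, -7.7, 232.9]
tcp_rot: [-3.142, -0.0, -3.141]
contact_force: [-0.1, 0.4, -0.5]
opening: 0.636
grasp_force: 32.6
```

>>> step_arm(
  moves=[
    {"tx": -0.12,"ty": -1,"tz": 0,"ax": 0,"ay": 0,"az": 0},
    {"tx": -0.12,"ty": -1,"tz": 0,"ax": 0,"ay": 0,"az": 0},
    {"tx": -0.12,"ty": -1,"tz": 0,"ax": 0,"ay": 0,"az": 0},
    {"tx": -0.12,"ty": -1,"tz": 0.4,"ax": 0,"ay": 0,"az": 0},
    {"tx": -0.12,"ty": -0.9,"tz": 0.8,"ax": 0,"ay": 0,"az": 0},
  ],
)

```text
clock: 5.45
eef_pos: [489.4, -130.4, 203.3]
tcp_rot: [-3.141, 0.002, -3.142]
contact_force: [0.3, -0.6, -1.3]
opening: 0.633
grasp_force: 32.6
```

>>> step_arm(
  moves=[
    {"tx": 0,"ty": 0,"tz": 1,"ax": 0,"ay": 0,"az": 0},
    {"tx": 0,"ty": 0,"tz": 1,"ax": 0,"ay": 0,"az": 0},
    {"tx": 0,"ty": 0,"tz": 1,"ax": 0,"ay": 0,"az": 0},
    {"tx": 0,"ty": 0,"tz": 0.7,"ax": 0,"ay": 0,"az": 0},
    {"tx": 0,"ty": 0,"tz": 0.2,"ax": 0,"ay": 0,"az": 0},
  ],
)

```text
clock: 6.08
eef_pos: [488.1, -129.1, 104.4]
tcp_rot: [3.141, -0.002, -3.141]
contact_force: [0.3, -0.1, -1.4]
opening: 0.633
grasp_force: 32.6
```

>>> step_arm(
  moves=[
    {"tx": 0,"ty": 0,"tz": 0.08,"ax": 0,"ay": 0,"az": 0},
    {"tx": 0,"ty": 0,"tz": 0.04,"ax": 0,"ay": 0,"az": 0},
  ],
)

```text
clock: 6.32
eef_pos: [489.4, -129.5, 103.0]
tcp_rot: [-3.141, 0.001, -3.141]
contact_force: [0.5, -0.7, -1.2]
opening: 0.634
grasp_force: 32.6
```

>>> step_arm(
  moves=[
    {"tx": 0,"ty": 0,"tz": 0.06,"ax": 0,"ay": 0,"az": 0},
    {"tx": 0,"ty": 0,"tz": 0.04,"ax": 0,"ay": 0,"az": 0},
  ],
)

```text
clock: 6.58
eef_pos: [489.6, -129.6, 101.4]
tcp_rot: [-3.141, 0.001, -3.141]
contact_force: [-6.4, 1.1, 24.5]
opening: 0.629
grasp_force: 35.5
```

>>> step_arm(
  moves=[
    {"tx": 0,"ty": 0,"tz": 0,"ax": 0,"ay": 0,"az": 0},
    {"tx": 0,"ty": 0,"tz": 0,"ax": 0,"ay": 0,"az": 0},
    {"tx": 0,"ty": 0,"tz": 0,"ax": 0,"ay": 0,"az": 0},
    {"tx": 0,"ty": 0,"tz": 0,"ax": 0,"ay": 0,"az": 0},
  ],
  gripper=1,
)

```text
clock: 7.08
eef_pos: [488.9, -129.3, 99.8]
tcp_rot: [3.142, -0.0, -3.141]
contact_force: [0.3, -0.6, -0.5]
opening: 0.999
grasp_force: 0.0
```

>>> step_arm(
  moves=[
    {"tx": 0,"ty": 0,"tz": -0.6,"ax": 0,"ay": 0,"az": 0},
    {"tx": 0,"ty": 0,"tz": -1,"ax": 0,"ay": 0,"az": 0},
    {"tx": 0,"ty": 0,"tz": -1,"ax": 0,"ay": 0,"az": 0},
    {"tx": 0,"ty": 0,"tz": -1,"ax": 0,"ay": 0,"az": 0},
    {"tx": 0,"ty": 0,"tz": -1,"ax": 0,"ay": 0,"az": 0},
  ],
)

```text
clock: 7.7
eef_pos: [489.0, -129.4, 216.8]
tcp_rot: [-3.141, 0.001, -3.141]
contact_force: [-0.6, 0.4, 0.8]
opening: 0.997
grasp_force: 0.0
```

```bash
python3 -c "
from h import *
find('b'); find('b2',('yellow',),(430,680,-210,40),(105,130))"
```

```text
scene green 186 z 79.2 [555.8 241.9  51.9  55.5  69.7]
scene yellow not seen 0
scene white 223 z 81.2 [450.9 350.7  60.4  61.9  89.6]
top green 255 z 80.3 [551.  246.2  53.   51.5  44.3]
top yellow not seen 0
top white 251 z 81.8 [445.1 356.3  61.7  58.   89. ]
scene yellow 233 z 117.3 [ 493.7 -130.8   54.4   53.4   41. ]
top yellow 147 z 117.0 [ 479.8 -115.3   38.    38.5   83.1]
```

>>> step_arm(
  moves=[
    {"tx": 0.08,"ty": 1,"tz": 0,"ax": 0,"ay": 0,"az": 0},
    {"tx": 0.08,"ty": 1,"tz": 0,"ax": 0,"ay": 0,"az": 0},
    {"tx": 0.08,"ty": 1,"tz": 0,"ax": 0,"ay": 0,"az": 0},
    {"tx": 0.08,"ty": 1,"tz": 0,"ax": 0,"ay": 0,"az": 0},
    {"tx": 0.08,"ty": 1,"tz": 0,"ax": 0,"ay": 0,"az": 0},
  ],
)

```text
clock: 8.52
eef_pos: [478.1, -3.5, 214.0]
tcp_rot: [3.142, -0.002, -3.141]
contact_force: [0.2, -1.0, 0.4]
opening: 1.002
grasp_force: 0.0
```

>>> step_arm(
  moves=[
    {"tx": 0.08,"ty": 1,"tz": 0,"ax": 0,"ay": 0,"az": 0},
    {"tx": 0.08,"ty": 1,"tz": 0,"ax": 0,"ay": 0,"az": 0},
    {"tx": 0.08,"ty": 1,"tz": 0,"ax": 0,"ay": 0,"az": 0},
    {"tx": 0.08,"ty": 1,"tz": 0,"ax": 0,"ay": 0,"az": 0},
    {"tx": 0.08,"ty": 1,"tz": 0,"ax": 0,"ay": 0,"az": 0},
  ],
)

```text
clock: 9.15
eef_pos: [468.1, 121.3, 213.9]
tcp_rot: [-3.141, -0.002, -3.141]
contact_force: [-0.1, 0.7, 0.3]
opening: 0.998
grasp_force: 0.0
```

>>> step_arm(
  moves=[
    {"tx": 0.08,"ty": 1,"tz": 0,"ax": 0,"ay": 0,"az": 0},
    {"tx": 0.08,"ty": 1,"tz": 0,"ax": 0,"ay": 0,"az": 0},
    {"tx": 0.08,"ty": 1,"tz": 0,"ax": 0,"ay": 0,"az": 0},
    {"tx": 0.08,"ty": 1,"tz": 0,"ax": 0,"ay": 0,"az": 0},
    {"tx": 0.08,"ty": 1,"tz": 0,"ax": 0,"ay": 0,"az": 0},
  ],
)

```text
clock: 9.78
eef_pos: [458.0, 246.1, 213.8]
tcp_rot: [-3.141, -0.002, -3.141]
contact_force: [-0.2, -0.4, -0.5]
opening: 1.003
grasp_force: 0.0
```

>>> step_arm(
  moves=[
    {"tx": 0.08,"ty": 1,"tz": 0.5,"ax": 0,"ay": 0,"az": 0},
    {"tx": 0.08,"ty": 1,"tz": 0.7,"ax": 0,"ay": 0,"az": 0},
    {"tx": 0.08,"ty": 1,"tz": 0.7,"ax": 0,"ay": 0,"az": 0},
    {"tx": 0.08,"ty": 1,"tz": 0.7,"ax": 0,"ay": 0,"az": 0},
    {"tx": 0.08,"ty": 0.3,"tz": 0.8,"ax": 0,"ay": 0,"az": 0},
  ],
)

```text
clock: 10.4
eef_pos: [448.2, 354.1, 128.4]
tcp_rot: [-3.141, -0.001, -3.14]
contact_force: [-0.1, -0.4, -0.1]
opening: 0.998
grasp_force: 0.0
```

```bash
python3 -c "
from h import *
find('c'); print(r.sense()['eef_pos'])"
```

```text
scene green 190 z 79.1 [555.5 243.   53.9  53.5   8.1]
scene yellow not seen 0
scene white 87 z 80.2 [452.  351.3  61.1  59.    0.5]
top green 257 z 80.4 [550.9 246.3  53.4  51.8  46.1]
top yellow not seen 0
top white not seen 0
[446.80354024 352.53098392 126.94295831]
```

Tub still square at (448,353). Descend and grip.

>>> step_arm(
  moves=[
    {"tx": 0,"ty": 0,"tz": 1,"ax": 0,"ay": 0,"az": 0},
    {"tx": 0,"ty": 0,"tz": 1,"ax": 0,"ay": 0,"az": 0},
    {"tx": 0,"ty": 0,"tz": 0.6,"ax": 0,"ay": 0,"az": 0},
  ],
)

```text
clock: 10.88
eef_pos: [448.4, 352.3, 64.0]
tcp_rot: [-3.141, -0.001, 3.142]
contact_force: [-0.2, 0.1, 0.1]
opening: 0.997
grasp_force: 0.0
```

>>> step_arm(
  moves=[
    {"tx": 0,"ty": 0,"tz": 0,"ax": 0,"ay": 0,"az": 0},
    {"tx": 0,"ty": 0,"tz": 0,"ax": 0,"ay": 0,"az": 0},
    {"tx": 0,"ty": 0,"tz": 0,"ax": 0,"ay": 0,"az": 0},
    {"tx": 0,"ty": 0,"tz": 0,"ax": 0,"ay": 0,"az": 0},
    {"tx": 0,"ty": 0,"tz": 0,"ax": 0,"ay": 0,"az": 0},
  ],
  gripper=0,
)

```text
clock: 11.5
eef_pos: [449.2, 353.3, 65.4]
tcp_rot: [3.141, 0.001, -3.141]
contact_force: [0.5, -0.5, 2.3]
opening: 0.715
grasp_force: 33.6
```

>>> step_arm(
  moves=[
    {"tx": 0,"ty": 0,"tz": -1,"ax": 0,"ay": 0,"az": 0},
    {"tx": 0,"ty": 0,"tz": -1,"ax": 0,"ay": 0,"az": 0},
    {"tx": 0,"ty": 0,"tz": -1,"ax": 0,"ay": 0,"az": 0},
    {"tx": -0.33,"ty": -1,"tz": -1,"ax": 0,"ay": 0,"az": 0},
    {"tx": -0.33,"ty": -1,"tz": -1,"ax": 0,"ay": 0,"az": 0},
  ],
)

```text
clock: 12.12
eef_pos: [465.1, 302.6, 190.6]
tcp_rot: [-3.141, -0.0, -3.14]
contact_force: [0.3, 0.3, -0.7]
opening: 0.714
grasp_force: 33.6
```

>>> step_arm(
  moves=[
    {"tx": -0.35,"ty": -1,"tz": -0.9,"ax": 0,"ay": 0,"az": 0},
    {"tx": -0.35,"ty": -1,"tz": -0.9,"ax": 0,"ay": 0,"az": 0},
    {"tx": -0.35,"ty": -1,"tz": 0,"ax": 0,"ay": 0,"az": 0},
    {"tx": -0.35,"ty": -1,"tz": 0,"ax": 0,"ay": 0,"az": 0},
    {"tx": -0.35,"ty": -1,"tz": 0,"ax": 0,"ay": 0,"az": 0},
  ],
)

```text
clock: 12.75
eef_pos: [509.1, 177.3, 234.9]
tcp_rot: [3.142, -0.0, -3.141]
contact_force: [0.1, 0.3, -0.2]
opening: 0.715
grasp_force: 33.6
```

>>> step_arm(
  moves=[
    {"tx": -0.35,"ty": -1,"tz": 0,"ax": 0,"ay": 0,"az": 0},
    {"tx": -0.35,"ty": -1,"tz": 0,"ax": 0,"ay": 0,"az": 0},
    {"tx": -0.35,"ty": -1,"tz": 0,"ax": 0,"ay": 0,"az": 0},
    {"tx": -0.35,"ty": -1,"tz": 0,"ax": 0,"ay": 0,"az": 0},
    {"tx": -0.35,"ty": -1,"tz": 0,"ax": 0,"ay": 0,"az": 0},
  ],
)

```text
clock: 13.38
eef_pos: [552.9, 52.3, 234.8]
tcp_rot: [3.142, -0.0, -3.141]
contact_force: [0.6, 0.5, -1.2]
opening: 0.712
grasp_force: 33.6
```

>>> step_arm(
  moves=[
    {"tx": -0.35,"ty": -1,"tz": 0,"ax": 0,"ay": 0,"az": 0},
    {"tx": -0.35,"ty": -1,"tz": 0,"ax": 0,"ay": 0,"az": 0},
    {"tx": -0.35,"ty": -1,"tz": 0,"ax": 0,"ay": 0,"az": 0},
    {"tx": -0.35,"ty": -1,"tz": 0,"ax": 0,"ay": 0,"az": 0},
    {"tx": -0.35,"ty": -1,"tz": 0,"ax": 0,"ay": 0,"az": 0},
  ],
)

```text
clock: 14.0
eef_pos: [596.7, -72.6, 234.8]
tcp_rot: [3.141, -0.0, -3.141]
contact_force: [1.1, -0.3, -1.9]
opening: 0.714
grasp_force: 33.6
```

>>> step_arm(
  moves=[
    {"tx": -0.35,"ty": -1,"tz": 0.4,"ax": 0,"ay": 0,"az": 0},
    {"tx": -0.35,"ty": -1,"tz": 1,"ax": 0,"ay": 0,"az": 0},
    {"tx": 0,"ty": -0.3,"tz": 1,"ax": 0,"ay": 0,"az": 0},
    {"tx": 0,"ty": 0,"tz": 1,"ax": 0,"ay": 0,"az": 0},
    {"tx": 0,"ty": 0,"tz": 0.9,"ax": 0,"ay": 0,"az": 0},
  ],
)

```text
clock: 14.62
eef_pos: [613.8, -129.4, 126.3]
tcp_rot: [3.141, -0.001, 3.141]
contact_force: [-0.9, -0.2, -1.3]
opening: 0.717
grasp_force: 33.6
```

Floor expected at TCP ≈ 103 (65.4 + 38).

>>> step_arm(
  moves=[
    {"tx": 0,"ty": 0,"tz": 0.6,"ax": 0,"ay": 0,"az": 0},
    {"tx": 0,"ty": 0,"tz": 0.2,"ax": 0,"ay": 0,"az": 0},
    {"tx": 0,"ty": 0,"tz": 0.06,"ax": 0,"ay": 0,"az": 0},
  ],
)

```text
clock: 15.0
eef_pos: [614.5, -129.3, 106.2]
tcp_rot: [-3.141, 0.0, -3.141]
contact_force: [0.3, -0.6, -0.9]
opening: 0.717
grasp_force: 33.6
```

>>> step_arm(
  moves=[
    {"tx": 0,"ty": 0,"tz": 0.06,"ax": 0,"ay": 0,"az": 0},
    {"tx": 0,"ty": 0,"tz": 0.03,"ax": 0,"ay": 0,"az": 0},
  ],
)

```text
clock: 15.25
eef_pos: [614.6, -129.4, 104.2]
tcp_rot: [-3.141, 0.001, -3.141]
contact_force: [0.9, 0.3, -1.7]
opening: 0.719
grasp_force: 33.6
```

>>> step_arm(
  moves=[
    {"tx": 0,"ty": 0,"tz": 0.05,"ax": 0,"ay": 0,"az": 0},
    {"tx": 0,"ty": 0,"tz": 0.03,"ax": 0,"ay": 0,"az": 0},
  ],
)

```text
clock: 15.5
eef_pos: [614.9, -129.5, 103.1]
tcp_rot: [-3.141, 0.001, -3.141]
contact_force: [-4.0, 1.2, 14.5]
opening: 0.716
grasp_force: 35.2
```

>>> step_arm(
  moves=[
    {"tx": 0,"ty": 0,"tz": 0,"ax": 0,"ay": 0,"az": 0},
    {"tx": 0,"ty": 0,"tz": 0,"ax": 0,"ay": 0,"az": 0},
    {"tx": 0,"ty": 0,"tz": 0,"ax": 0,"ay": 0,"az": 0},
    {"tx": 0,"ty": 0,"tz": 0,"ax": 0,"ay": 0,"az": 0},
  ],
  gripper=1,
)

```text
clock: 16.0
eef_pos: [614.2, -129.3, 101.5]
tcp_rot: [3.142, -0.0, -3.141]
contact_force: [-0.2, 0.1, -0.2]
opening: 0.998
grasp_force: 0.0
```

>>> step_arm(
  moves=[
    {"tx": 0,"ty": 0,"tz": -0.6,"ax": 0,"ay": 0,"az": 0},
    {"tx": 0,"ty": 0,"tz": -1,"ax": 0,"ay": 0,"az": 0},
    {"tx": 0,"ty": 0,"tz": -1,"ax": 0,"ay": 0,"az": 0},
    {"tx": 0,"ty": 0,"tz": -1,"ax": 0,"ay": 0,"az": 0},
    {"tx": 0,"ty": 0,"tz": -1,"ax": 0,"ay": 0,"az": 0},
  ],
)

```text
clock: 16.62
eef_pos: [614.3, -129.4, 218.7]
tcp_rot: [-3.141, 0.001, -3.141]
contact_force: [-0.4, -0.2, -0.4]
opening: 1.001
grasp_force: 0.0
```

```bash
python3 -c "
from h import *
find('d'); find('d2',('yellow','white'),(430,680,-210,35),(105,130))"
```

```text
scene green 190 z 79.6 [556.6 243.1  53.3  54.9  15.9]
scene yellow not seen 0
scene white not seen 0
top green 256 z 80.3 [551.3 246.5  51.7  51.6  43.2]
top yellow not seen 0
top white not seen 0
scene yellow 231 z 117.1 [ 493.3 -131.7   51.2   54.5   82.6]
scene white 390 z 118.8 [ 617.  -130.3   62.8   64.7   87.4]
top yellow 218 z 117.5 [ 488.5 -118.1   39.9   52.    75.1]
top white 102 z 119.3 [ 612.1 -113.1   34.2   60.2   83. ]
```

>>> step_arm(
  moves=[
    {"tx": 0.16,"ty": 1,"tz": 0,"ax": 0,"ay": 0,"az": 0},
    {"tx": 0.16,"ty": 1,"tz": 0,"ax": 0,"ay": 0,"az": 0},
    {"tx": 0.16,"ty": 1,"tz": 0,"ax": 0,"ay": 0,"az": 0},
    {"tx": 0.16,"ty": 1,"tz": 0,"ax": 0,"ay": 0,"az": 0},
    {"tx": 0.16,"ty": 1,"tz": 0,"ax": 0,"ay": 0,"az": 0},
  ],
)

```text
clock: 17.45
eef_pos: [593.3, -3.5, 215.4]
tcp_rot: [3.142, -0.002, -3.141]
contact_force: [0.3, 0.2, -0.1]
opening: 1.0
grasp_force: 0.0
```

>>> step_arm(
  moves=[
    {"tx": 0.16,"ty": 1,"tz": 0,"ax": 0,"ay": 0,"az": 0},
    {"tx": 0.16,"ty": 1,"tz": 0,"ax": 0,"ay": 0,"az": 0},
    {"tx": 0.16,"ty": 1,"tz": 0,"ax": 0,"ay": 0,"az": 0},
    {"tx": 0.16,"ty": 1,"tz": 0,"ax": 0,"ay": 0,"az": 0},
    {"tx": 0.16,"ty": 1,"tz": 0,"ax": 0,"ay": 0,"az": 0},
  ],
)

```text
clock: 18.08
eef_pos: [573.2, 121.4, 215.5]
tcp_rot: [-3.141, -0.002, -3.141]
contact_force: [-0.4, 0.0, -0.2]
opening: 0.999
grasp_force: 0.0
```

>>> step_arm(
  moves=[
    {"tx": 0.16,"ty": 1,"tz": 0.6,"ax": 0,"ay": 0,"az": 0},
    {"tx": 0.16,"ty": 1,"tz": 0.7,"ax": 0,"ay": 0,"az": 0},
    {"tx": 0.16,"ty": 1,"tz": 0.7,"ax": 0,"ay": 0,"az": 0},
    {"tx": 0.16,"ty": 1,"tz": 0.7,"ax": 0,"ay": 0,"az": 0},
    {"tx": 0.16,"ty": 0.95,"tz": 0.7,"ax": 0,"ay": 0,"az": 0},
  ],
)

```text
clock: 18.7
eef_pos: [553.1, 244.9, 129.9]
tcp_rot: [-3.141, -0.002, -3.141]
contact_force: [0.4, 0.4, -0.3]
opening: 0.997
grasp_force: 0.0
```

```bash
python3 -c "
from h import *
find('e',('green',)); print(r.sense()['eef_pos'])"
```

```text
scene green 191 z 79.4 [555.3 242.1  52.1  56.   70.7]
top green not seen 0
[551.82639581 245.45440892 128.66543317]
```

>>> step_arm(
  moves=[
    {"tx": 0,"ty": 0,"tz": 1,"ax": 0,"ay": 0,"az": 0},
    {"tx": 0,"ty": 0,"tz": 1,"ax": 0,"ay": 0,"az": 0},
    {"tx": 0,"ty": 0,"tz": 0.66,"ax": 0,"ay": 0,"az": 0},
  ],
)

```text
clock: 19.18
eef_pos: [553.5, 243.6, 63.9]
tcp_rot: [-3.141, -0.001, -3.141]
contact_force: [-1.0, -0.3, 0.2]
opening: 0.999
grasp_force: 0.0
```

>>> step_arm(
  moves=[
    {"tx": 0,"ty": 0,"tz": 0,"ax": 0,"ay": 0,"az": 0},
    {"tx": 0,"ty": 0,"tz": 0,"ax": 0,"ay": 0,"az": 0},
    {"tx": 0,"ty": 0,"tz": 0,"ax": 0,"ay": 0,"az": 0},
    {"tx": 0,"ty": 0,"tz": 0,"ax": 0,"ay": 0,"az": 0},
    {"tx": 0,"ty": 0,"tz": 0,"ax": 0,"ay": 0,"az": 0},
  ],
  gripper=0,
)

```text
clock: 19.8
eef_pos: [554.8, 244.6, 66.1]
tcp_rot: [3.141, 0.002, -3.141]
contact_force: [-0.1, -1.7, 6.7]
opening: 0.627
grasp_force: 32.4
```

>>> step_arm(
  moves=[
    {"tx": 0,"ty": 0,"tz": -1,"ax": 0,"ay": 0,"az": 0},
    {"tx": 0,"ty": 0,"tz": -1,"ax": 0,"ay": 0,"az": 0},
    {"tx": 0,"ty": 0,"tz": -1,"ax": 0,"ay": 0,"az": 0},
    {"tx": 0,"ty": 0,"tz": -1,"ax": 0,"ay": 0,"az": 0},
    {"tx": 0,"ty": 0,"tz": -1,"ax": 0,"ay": 0,"az": 0},
  ],
)

```text
clock: 20.42
eef_pos: [553.7, 244.4, 190.8]
tcp_rot: [-3.141, -0.001, -3.141]
contact_force: [-0.5, 0.6, -1.3]
opening: 0.628
grasp_force: 32.2
```

>>> step_arm(
  moves=[
    {"tx": 0,"ty": -1,"tz": -0.9,"ax": 0,"ay": 0,"az": 0},
    {"tx": 0,"ty": -1,"tz": -0.9,"ax": 0,"ay": 0,"az": 0},
    {"tx": 0,"ty": -1,"tz": 0,"ax": 0,"ay": 0,"az": 0},
    {"tx": 0,"ty": -1,"tz": 0,"ax": 0,"ay": 0,"az": 0},
    {"tx": 0,"ty": -1,"tz": 0,"ax": 0,"ay": 0,"az": 0},
  ],
)

```text
clock: 21.05
eef_pos: [553.7, 118.7, 235.1]
tcp_rot: [3.142, -0.0, -3.141]
contact_force: [0.4, -0.3, -1.1]
opening: 0.624
grasp_force: 32.2
```

Target (552,-35): 154 mm more, then down to about 104.

>>> step_arm(
  moves=[
    {"tx": 0,"ty": -1,"tz": 0,"ax": 0,"ay": 0,"az": 0},
    {"tx": 0,"ty": -1,"tz": 0,"ax": 0,"ay": 0,"az": 0},
    {"tx": 0,"ty": -1,"tz": 0,"ax": 0,"ay": 0,"az": 0},
    {"tx": 0,"ty": -1,"tz": 0,"ax": 0,"ay": 0,"az": 0},
    {"tx": 0,"ty": -1,"tz": 0,"ax": 0,"ay": 0,"az": 0},
  ],
)

```text
clock: 21.68
eef_pos: [553.8, -6.3, 235.0]
tcp_rot: [3.141, -0.0, -3.141]
contact_force: [1.0, -0.4, -0.9]
opening: 0.624
grasp_force: 32.2
```

>>> step_arm(
  moves=[
    {"tx": 0,"ty": -1,"tz": 0.2,"ax": 0,"ay": 0,"az": 0},
    {"tx": 0,"ty": -0.2,"tz": 1,"ax": 0,"ay": 0,"az": 0},
    {"tx": 0,"ty": 0,"tz": 1,"ax": 0,"ay": 0,"az": 0},
    {"tx": 0,"ty": 0,"tz": 1,"ax": 0,"ay": 0,"az": 0},
    {"tx": 0,"ty": 0,"tz": 1,"ax": 0,"ay": 0,"az": 0},
  ],
)

```text
clock: 22.3
eef_pos: [553.9, -35.5, 129.3]
tcp_rot: [3.141, -0.0, -3.141]
contact_force: [-0.2, -0.1, -1.3]
opening: 0.629
grasp_force: 32.2
```

>>> step_arm(
  moves=[
    {"tx": 0,"ty": 0,"tz": 0.6,"ax": 0,"ay": 0,"az": 0},
    {"tx": 0,"ty": 0,"tz": 0.25,"ax": 0,"ay": 0,"az": 0},
    {"tx": 0,"ty": 0,"tz": 0.08,"ax": 0,"ay": 0,"az": 0},
  ],
)

```text
clock: 22.68
eef_pos: [554.4, -35.6, 107.0]
tcp_rot: [-3.142, 0.0, -3.141]
contact_force: [-0.4, 0.1, -1.0]
opening: 0.626
grasp_force: 32.2
```

>>> step_arm(
  moves=[
    {"tx": 0,"ty": 0,"tz": 0.06,"ax": 0,"ay": 0,"az": 0},
    {"tx": 0,"ty": 0,"tz": 0.05,"ax": 0,"ay": 0,"az": 0},
  ],
)

```text
clock: 22.92
eef_pos: [554.6, -35.6, 104.7]
tcp_rot: [-3.142, 0.001, -3.141]
contact_force: [0.5, -0.1, -0.3]
opening: 0.626
grasp_force: 32.2
```

>>> step_arm(
  moves=[
    {"tx": 0,"ty": 0,"tz": 0.04,"ax": 0,"ay": 0,"az": 0},
    {"tx": 0,"ty": 0,"tz": 0.02,"ax": 0,"ay": 0,"az": 0},
  ],
)

```text
clock: 23.18
eef_pos: [554.6, -35.6, 103.9]
tcp_rot: [-3.142, 0.001, -3.141]
contact_force: [-4.8, 0.6, 14.1]
opening: 0.627
grasp_force: 34.1
```

>>> step_arm(
  moves=[
    {"tx": 0,"ty": 0,"tz": 0,"ax": 0,"ay": 0,"az": 0},
    {"tx": 0,"ty": 0,"tz": 0,"ax": 0,"ay": 0,"az": 0},
    {"tx": 0,"ty": 0,"tz": 0,"ax": 0,"ay": 0,"az": 0},
    {"tx": 0,"ty": 0,"tz": 0,"ax": 0,"ay": 0,"az": 0},
  ],
  gripper=1,
)

```text
clock: 23.68
eef_pos: [554.2, -35.6, 102.5]
tcp_rot: [-3.142, -0.0, -3.141]
contact_force: [0.5, -0.3, 0.1]
opening: 1.0
grasp_force: 0.0
```

>>> step_arm(
  moves=[
    {"tx": 0,"ty": 0,"tz": -0.6,"ax": 0,"ay": 0,"az": 0},
    {"tx": 0,"ty": 0,"tz": -1,"ax": 0,"ay": 0,"az": 0},
    {"tx": 0,"ty": 0,"tz": -1,"ax": 0,"ay": 0,"az": 0},
    {"tx": 0,"ty": 0,"tz": -1,"ax": 0,"ay": 0,"az": 0},
    {"tx": 0,"ty": 0,"tz": -1,"ax": 0,"ay": 0,"az": 0},
  ],
)

```text
clock: 24.3
eef_pos: [554.3, -35.6, 219.6]
tcp_rot: [-3.142, 0.001, -3.141]
contact_force: [0.7, -0.6, 0.3]
opening: 1.0
grasp_force: 0.0
```

>>> step_arm(
  moves=[
    {"tx": 0,"ty": 1,"tz": 0,"ax": 0,"ay": 0,"az": 0},
    {"tx": 0,"ty": 1,"tz": 0,"ax": 0,"ay": 0,"az": 0},
    {"tx": 0,"ty": 1,"tz": 0,"ax": 0,"ay": 0,"az": 0},
    {"tx": 0,"ty": 1,"tz": 0,"ax": 0,"ay": 0,"az": 0},
    {"tx": 0,"ty": 1,"tz": 0,"ax": 0,"ay": 0,"az": 0},
  ],
  gripper=0,
)

```text
clock: 24.92
eef_pos: [554.2, 90.3, 218.8]
tcp_rot: [3.141, 0.001, -3.141]
contact_force: [0.2, 0.4, 0.1]
opening: 0.005
grasp_force: 0.0
```

>>> step_arm(
  moves=[
    {"tx": 0,"ty": 1,"tz": 0,"ax": 0,"ay": 0,"az": 0},
    {"tx": 0,"ty": 1,"tz": 0,"ax": 0,"ay": 0,"az": 0},
    {"tx": 0,"ty": 0.2,"tz": 0,"ax": 0,"ay": 0,"az": 0},
  ],
)

```text
clock: 25.3
eef_pos: [554.2, 145.6, 218.6]
tcp_rot: [3.141, 0.001, -3.14]
contact_force: [-0.4, -0.2, 0.7]
opening: -0.004
grasp_force: 0.0
```

```bash
python3 -c "
from h import *
find('f2',('green','yellow','white'),(430,680,-210,35),(105,130))
a=cv2.imread('pics/scene_f2.png')[130:330,100:420];b=cv2.imread('pics/top_f2.png')[130:300,160:540]
im=np.zeros((600,640,3),np.uint8);im[:320,:512]=cv2.resize(a,(512,320));im[320:600,:626]=cv2.resize(b,(626,280));cv2.imwrite('pics/crop2.png',im)"
```

```text
scene green 231 z 117.2 [557.2 -37.1  48.5  55.9  75.3]
scene yellow 236 z 116.8 [ 494.  -131.3   55.    54.6   22.4]
scene white 422 z 118.9 [587.7 -98.4  79.8 168.1  42. ]
top green 236 z 117.7 [550.5 -31.9  49.1  49.    3.6]
top yellow 258 z 117.4 [ 485.6 -123.8   49.8   49.6   87.9]
top white 259 z 119.7 [561.7 -89.  133.3 163.3  87.5]
```

View pics/crop2.png

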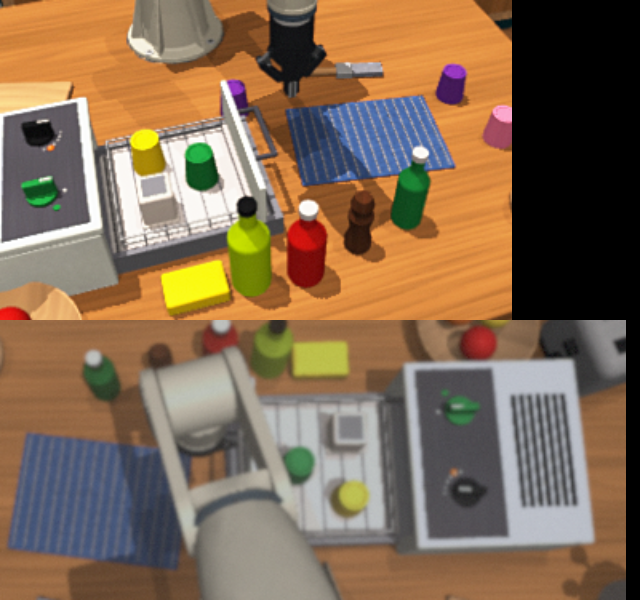

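All three items stand on the basket floor (green (300,463), yellow (352,497), white (350,430) in the crop) and the mat is empty. Next I'll lower in front of the handle and push.

>>> step_arm(
  moves=[
    {"tx": 0,"ty": 0,"tz": 1,"ax": 0,"ay": 0,"az": 0},
    {"tx": 0,"ty": 0,"tz": 1,"ax": 0,"ay": 0,"az": 0},
    {"tx": 0.06,"ty": 0,"tz": 1,"ax": 0,"ay": 0,"az": 0},
    {"tx": 0,"ty": -0.3,"tz": 0,"ax": 0,"ay": 0,"az": 0},
    {"tx": 0,"ty": -0.3,"tz": 0,"ax": 0,"ay": 0,"az": 0},
  ],
)

```text
clock: 26.02
eef_pos: [553.2, 128.5, 143.6]
tcp_rot: [3.142, 0.001, 3.142]
contact_force: [-0.3, 0.4, -0.5]
opening: 0.005
grasp_force: 0.0
```

>>> step_arm(
  moves=[
    {"tx": 0,"ty": -0.3,"tz": 0,"ax": 0,"ay": 0,"az": 0},
    {"tx": 0,"ty": -0.3,"tz": 0,"ax": 0,"ay": 0,"az": 0},
    {"tx": 0,"ty": -0.3,"tz": 0,"ax": 0,"ay": 0,"az": 0},
    {"tx": 0,"ty": -0.3,"tz": 0,"ax": 0,"ay": 0,"az": 0},
    {"tx": 0,"ty": -0.3,"tz": 0,"ax": 0,"ay": 0,"az": 0},
  ],
)

```text
clock: 26.65
eef_pos: [552.9, 91.8, 143.0]
tcp_rot: [3.141, 0.001, -3.141]
contact_force: [-0.3, 1.9, 3.3]
opening: -0.003
grasp_force: 1.7
```

>>> step_arm(
  moves=[
    {"tx": 0,"ty": -0.4,"tz": 0,"ax": 0,"ay": 0,"az": 0},
    {"tx": 0,"ty": -0.5,"tz": 0,"ax": 0,"ay": 0,"az": 0},
    {"tx": 0,"ty": -0.5,"tz": 0,"ax": 0,"ay": 0,"az": 0},
    {"tx": 0,"ty": -0.5,"tz": 0,"ax": 0,"ay": 0,"az": 0},
    {"tx": 0,"ty": -0.5,"tz": 0,"ax": 0,"ay": 0,"az": 0},
  ],
)

```text
clock: 27.28
eef_pos: [553.3, 31.1, 143.0]
tcp_rot: [3.142, 0.001, -3.141]
contact_force: [2.4, 3.4, 3.5]
opening: 0.001
grasp_force: 2.4
```

>>> step_arm(
  moves=[
    {"tx": 0,"ty": -0.5,"tz": 0,"ax": 0,"ay": 0,"az": 0},
    {"tx": 0,"ty": -0.5,"tz": 0,"ax": 0,"ay": 0,"az": 0},
    {"tx": 0,"ty": -0.5,"tz": 0,"ax": 0,"ay": 0,"az": 0},
    {"tx": 0,"ty": -0.5,"tz": 0,"ax": 0,"ay": 0,"az": 0},
    {"tx": 0,"ty": -0.4,"tz": 0,"ax": 0,"ay": 0,"az": 0},
  ],
)

```text
clock: 27.9
eef_pos: [553.4, -29.1, 143.0]
tcp_rot: [-3.141, 0.002, -3.142]
contact_force: [2.2, 2.8, 5.0]
opening: -0.002
grasp_force: 2.5
```

```bash
python3 -c "
from h import *
find('g2',('green','yellow','white'),(430,680,-330,35),(105,130))
for n in('top','scene'):
    d=np.load(f'pics/{n}_g2.npz')['d'];c=cloud(n,d);m=(c[...,2]>146)&(c[...,2]<162)&(c[...,0]>390)&(c[...,0]<715)&(c[...,1]>-190)&(c[...,1]<70);q=c[m]
    for x in(420,480,620,680): g=q[abs(q[:,0]-x)<12,1]; print(n,x,len(g),np.median(g) if len(g) else None)
a=cv2.imread('pics/scene_g2.png')[130:330,100:420];cv2.imwrite('pics/crop3.png',cv2.resize(a,(640,400)))"
```

```text
scene green 249 z 117.1 [ 559.4 -166.1   54.8   52.2   13.5]
scene yellow not seen 0
scene white not seen 24
top green not seen 15
top yellow not seen 0
top white not seen 0
top 420 0 None
top 480 0 None
top 620 0 None
top 680 0 None
scene 420 18 -82.30323123650189
scene 480 1 -85.7139354792757
scene 620 21 -81.8494321957333
scene 680 22 -80.92553857212157
```

View pics/crop3.png

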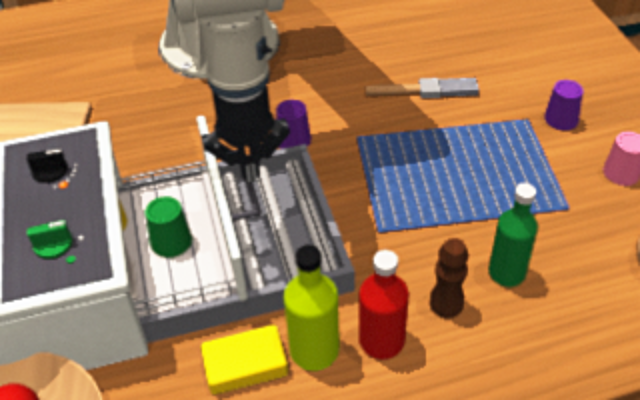

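The basket rolls straight and the cups are upright, with about 135 mm to go.

>>> step_arm(
  moves=[
    {"tx": 0,"ty": -0.5,"tz": 0,"ax": 0,"ay": 0,"az": 0},
    {"tx": 0,"ty": -0.5,"tz": 0,"ax": 0,"ay": 0,"az": 0},
    {"tx": 0,"ty": -0.5,"tz": 0,"ax": 0,"ay": 0,"az": 0},
    {"tx": 0,"ty": -0.5,"tz": 0,"ax": 0,"ay": 0,"az": 0},
    {"tx": 0,"ty": -0.5,"tz": 0,"ax": 0,"ay": 0,"az": 0},
  ],
)

```text
clock: 28.62
eef_pos: [553.2, -91.5, 143.0]
tcp_rot: [-3.142, 0.001, -3.141]
contact_force: [2.3, 3.2, 5.8]
opening: -0.001
grasp_force: 2.8
```

>>> step_arm(
  moves=[
    {"tx": 0,"ty": -0.5,"tz": 0,"ax": 0,"ay": 0,"az": 0},
    {"tx": 0,"ty": -0.5,"tz": 0,"ax": 0,"ay": 0,"az": 0},
    {"tx": 0,"ty": -0.4,"tz": 0,"ax": 0,"ay": 0,"az": 0},
    {"tx": 0,"ty": -0.4,"tz": 0,"ax": 0,"ay": 0,"az": 0},
    {"tx": 0,"ty": -0.3,"tz": 0,"ax": 0,"ay": 0,"az": 0},
  ],
)

```text
clock: 29.25
eef_pos: [553.2, -144.2, 143.0]
tcp_rot: [-3.141, 0.001, -3.142]
contact_force: [3.7, 3.0, 4.9]
opening: -0.003
grasp_force: 2.7
```

>>> step_arm(
  moves=[
    {"tx": 0,"ty": -0.2,"tz": 0,"ax": 0,"ay": 0,"az": 0},
    {"tx": 0,"ty": -0.2,"tz": 0,"ax": 0,"ay": 0,"az": 0},
  ],
)

```text
clock: 29.5
eef_pos: [553.3, -154.0, 143.0]
tcp_rot: [-3.141, 0.002, -3.141]
contact_force: [3.9, 1.7, 6.0]
opening: 0.005
grasp_force: 2.6
```

>>> step_arm(
  moves=[
    {"tx": 0,"ty": -0.12,"tz": 0,"ax": 0,"ay": 0,"az": 0},
    {"tx": 0,"ty": -0.12,"tz": 0,"ax": 0,"ay": 0,"az": 0},
  ],
)

```text
clock: 29.75
eef_pos: [553.3, -159.9, 143.0]
tcp_rot: [-3.141, 0.002, -3.141]
contact_force: [4.5, 1.5, 4.4]
opening: -0.003
grasp_force: 2.6
```

>>> step_arm(
  moves=[
    {"tx": 0,"ty": -0.1,"tz": 0,"ax": 0,"ay": 0,"az": 0},
    {"tx": 0,"ty": -0.08,"tz": 0,"ax": 0,"ay": 0,"az": 0},
  ],
)

```text
clock: 30.0
eef_pos: [553.1, -164.3, 142.9]
tcp_rot: [-3.141, 0.001, -3.141]
contact_force: [3.9, 0.6, 5.5]
opening: -0.001
grasp_force: 2.6
```

>>> step_arm(
  moves=[
    {"tx": 0,"ty": -0.06,"tz": 0,"ax": 0,"ay": 0,"az": 0},
  ],
)

```text
clock: 30.12
eef_pos: [553.2, -165.6, 142.9]
tcp_rot: [-3.141, 0.001, -3.141]
contact_force: [3.4, 2.6, 5.2]
opening: 0.002
grasp_force: 2.6
```

>>> step_arm(
  moves=[
    {"tx": 0,"ty": -0.06,"tz": 0,"ax": 0,"ay": 0,"az": 0},
  ],
)

```text
clock: 30.25
eef_pos: [552.9, -166.9, 142.8]
tcp_rot: [-3.141, 0.001, -3.141]
contact_force: [2.8, 2.7, 5.6]
opening: 0.001
grasp_force: 2.9
```

>>> step_arm(
  moves=[
    {"tx": 0,"ty": -0.06,"tz": 0,"ax": 0,"ay": 0,"az": 0},
  ],
)

```text
clock: 30.38
eef_pos: [552.5, -167.9, 142.7]
tcp_rot: [3.141, -0.0, -3.141]
contact_force: [0.9, 5.8, 7.9]
opening: -0.002
grasp_force: 3.6
```

>>> step_arm(
  moves=[
    {"tx": 0,"ty": -0.05,"tz": 0,"ax": 0,"ay": 0,"az": 0},
  ],
)

```text
clock: 30.5
eef_pos: [552.3, -168.9, 142.7]
tcp_rot: [3.14, -0.001, -3.142]
contact_force: [1.0, 5.0, 8.5]
opening: -0.001
grasp_force: 4.2
```

>>> step_arm(
  moves=[
    {"tx": 0,"ty": -0.05,"tz": 0,"ax": 0,"ay": 0,"az": 0},
    {"tx": 0,"ty": 0,"tz": 0,"ax": 0,"ay": 0,"az": 0},
  ],
)

```text
clock: 30.75
eef_pos: [552.1, -170.2, 142.7]
tcp_rot: [3.14, -0.001, -3.141]
contact_force: [1.1, 4.9, 7.5]
opening: 0.001
grasp_force: 3.9
```

>>> step_arm(
  moves=[
    {"tx": 0,"ty": -0.05,"tz": 0,"ax": 0,"ay": 0,"az": 0},
    {"tx": 0,"ty": 0,"tz": 0,"ax": 0,"ay": 0,"az": 0},
  ],
)

```text
clock: 31.0
eef_pos: [552.1, -171.6, 142.7]
tcp_rot: [3.141, -0.001, -3.141]
contact_force: [0.2, 4.2, 8.2]
opening: -0.001
grasp_force: 3.9
```

```bash
cat > pan.py <<'E'
from h import *
import sys
t=sys.argv[1]
for n in('scene','top'):
    p,d=snap(n,n+'_'+t);c=cloud(n,d);m=(c[...,2]>146)&(c[...,2]<162)&(c[...,0]>390)&(c[...,0]<715)&(c[...,1]>-235)&(c[...,1]<-185);q=c[m]
    for x in(420,450,480,620,650,680):
        g=q[abs(q[:,0]-x)<12,1]; print(n,x,len(g),np.median(g).round(1) if len(g) else None,end='; ')
    print()
E
python3 pan.py h
```

```text
scene 420 0 None; scene 450 0 None; scene 480 1 -219.5; scene 620 24 -215.3; scene 650 26 -215.1; scene 680 27 -215.1; 
top 420 0 None; top 450 0 None; top 480 0 None; top 620 0 None; top 650 0 None; top 680 0 None;
```

>>> step_arm(
  moves=[
    {"tx": 0,"ty": -0.06,"tz": 0,"ax": 0,"ay": 0,"az": 0},
    {"tx": 0,"ty": -0.06,"tz": 0,"ax": 0,"ay": 0,"az": 0},
  ],
)

```text
clock: 31.35
eef_pos: [552.0, -174.4, 142.7]
tcp_rot: [3.14, -0.001, -3.141]
contact_force: [0.1, 4.6, 8.0]
opening: -0.004
grasp_force: 3.8
```

>>> step_arm(
  moves=[
    {"tx": 0,"ty": -0.06,"tz": 0,"ax": 0,"ay": 0,"az": 0},
    {"tx": 0,"ty": -0.06,"tz": 0,"ax": 0,"ay": 0,"az": 0},
  ],
)

```text
clock: 31.6
eef_pos: [551.8, -177.8, 142.4]
tcp_rot: [3.141, -0.002, -3.141]
contact_force: [0.3, 1.6, 3.8]
opening: 0.002
grasp_force: 1.9
```

>>> step_arm(
  moves=[
    {"tx": 0,"ty": -0.06,"tz": 0,"ax": 0,"ay": 0,"az": 0},
  ],
)

```text
clock: 31.72
eef_pos: [551.7, -179.5, 142.1]
tcp_rot: [3.141, -0.002, -3.141]
contact_force: [-0.1, -0.2, 0.3]
opening: 0.001
grasp_force: 0.0
```

```bash
python3 pan.py i; python3 -c "
import cv2,numpy as np
a=cv2.imread('pics/scene_i.png')[130:310,20:260];cv2.imwrite('pics/crop4.png',cv2.resize(a,(800,600),interpolation=cv2.INTER_CUBIC))"
```

```text
scene 420 0 None; scene 450 0 None; scene 480 1 -212.9; scene 620 26 -214.9; scene 650 27 -215.8; scene 680 29 -215.1; 
top 420 0 None; top 450 0 None; top 480 0 None; top 620 0 None; top 650 0 None; top 680 0 None;
```

View pics/crop4.png

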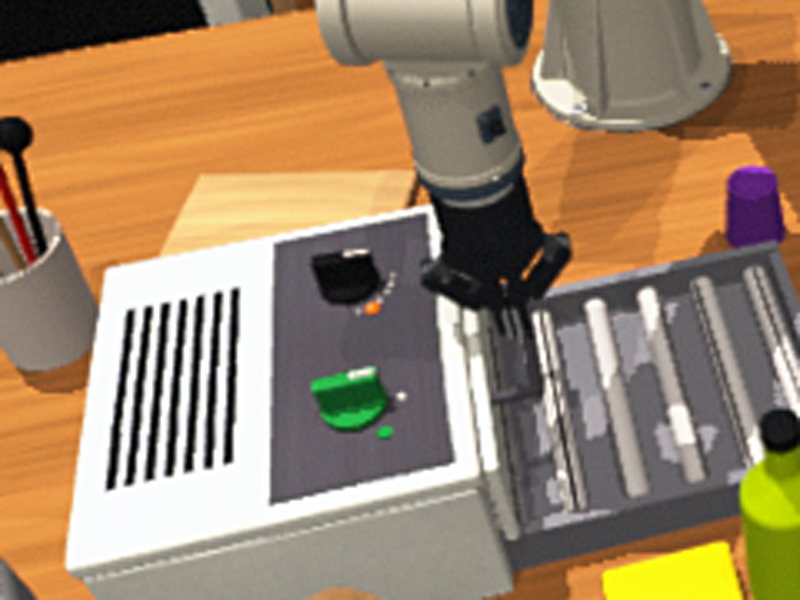

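The panel is about flush with the cabinet front: its back is at -221.2, against a cabinet face of -222 in the same view. The fingers seem to have slipped past the bar into the gap before the panel. I'll keep going gently to press the panel itself and confirm the stop.

>>> step_arm(
  moves=[
    {"tx": 0,"ty": -0.16,"tz": 0,"ax": 0,"ay": 0,"az": 0},
    {"tx": 0,"ty": -0.16,"tz": 0,"ax": 0,"ay": 0,"az": 0},
    {"tx": 0,"ty": -0.16,"tz": 0,"ax": 0,"ay": 0,"az": 0},
  ],
)

```text
clock: 32.2
eef_pos: [552.7, -191.7, 142.5]
tcp_rot: [-3.142, -0.0, -3.141]
contact_force: [-0.2, -0.3, -0.2]
opening: 0.005
grasp_force: 0.0
```

>>> step_arm(
  moves=[
    {"tx": 0,"ty": -0.08,"tz": 0,"ax": 0,"ay": 0,"az": 0},
    {"tx": 0,"ty": -0.08,"tz": 0,"ax": 0,"ay": 0,"az": 0},
  ],
)

```text
clock: 32.45
eef_pos: [552.7, -195.5, 142.6]
tcp_rot: [-3.142, -0.0, -3.141]
contact_force: [-0.3, -0.6, -0.5]
opening: 0.003
grasp_force: 0.0
```

>>> step_arm(
  moves=[
    {"tx": 0,"ty": -0.08,"tz": 0,"ax": 0,"ay": 0,"az": 0},
    {"tx": 0,"ty": -0.08,"tz": 0,"ax": 0,"ay": 0,"az": 0},
  ],
)

```text
clock: 32.7
eef_pos: [552.6, -197.2, 142.5]
tcp_rot: [3.138, -0.0, 3.141]
contact_force: [2.7, 16.7, 2.1]
opening: 0.003
grasp_force: 8.3
```

>>> step_arm(
  moves=[
    {"tx": 0,"ty": -0.08,"tz": 0,"ax": 0,"ay": 0,"az": 0},
    {"tx": 0,"ty": -0.06,"tz": 0,"ax": 0,"ay": 0,"az": 0},
  ],
)

```text
clock: 32.95
eef_pos: [552.6, -197.7, 142.4]
tcp_rot: [3.133, -0.001, 3.14]
contact_force: [2.4, 31.7, 5.1]
opening: 0.003
grasp_force: 15.4
```

```bash
python3 pan.py j
```

```text
scene 420 0 None; scene 450 0 None; scene 480 0 None; scene 620 23 -216.3; scene 650 27 -216.0; scene 680 30 -216.1; 
top 420 0 None; top 450 0 None; top 480 0 None; top 620 13 -206.9; top 650 31 -210.5; top 680 44 -212.8;
```

It's a hard stop at 32 N, so the basket is home. Back off, lift, and turn 90° over the roof.

>>> step_arm(
  moves=[
    {"tx": 0,"ty": 0.4,"tz": 0,"ax": 0,"ay": 0,"az": 0},
    {"tx": 0,"ty": 0.04,"tz": -0.4,"ax": 0,"ay": 0,"az": 0},
    {"tx": 0,"ty": 0,"tz": -1,"ax": 0,"ay": 0,"az": 0},
    {"tx": 0,"ty": 0,"tz": -1,"ax": 0,"ay": 0,"az": 0},
    {"tx": 0,"ty": 0,"tz": -1,"ax": 0,"ay": 0,"az": 0},
  ],
)

```text
clock: 33.67
eef_pos: [552.8, -192.6, 229.3]
tcp_rot: [-3.141, 0.001, -3.142]
contact_force: [-0.9, -0.3, -0.5]
opening: 0.0
grasp_force: 0.0
```

>>> step_arm(
  moves=[
    {"tx": 0,"ty": 0,"tz": -1,"ax": 0,"ay": 0,"az": 0.111},
    {"tx": 0,"ty": 0,"tz": 0,"ax": 0,"ay": 0,"az": 0.111},
    {"tx": 0,"ty": 0,"tz": 0,"ax": 0,"ay": 0,"az": 0.111},
    {"tx": 0,"ty": 0,"tz": 0,"ax": 0,"ay": 0,"az": 0.111},
    {"tx": 0,"ty": 0,"tz": 0,"ax": 0,"ay": 0,"az": 0.111},
  ],
  gripper=0.7,
)

```text
clock: 34.3
eef_pos: [552.8, -192.6, 253.5]
tcp_rot: [3.142, 0.001, 2.264]
contact_force: [0.2, 0.3, -0.2]
opening: 0.702
grasp_force: 0.0
```

>>> step_arm(
  moves=[
    {"tx": 0,"ty": 0,"tz": 0,"ax": 0,"ay": 0,"az": 0.111},
    {"tx": 0,"ty": 0,"tz": 0,"ax": 0,"ay": 0,"az": 0.111},
    {"tx": 0,"ty": 0,"tz": 0,"ax": 0,"ay": 0,"az": 0.111},
    {"tx": 0,"ty": 0,"tz": 0,"ax": 0,"ay": 0,"az": 0.111},
  ],
)

```text
clock: 34.8
eef_pos: [552.8, -192.6, 253.5]
tcp_rot: [3.141, 0.001, 1.567]
contact_force: [0.1, 0.4, 0.6]
opening: 0.7
grasp_force: 0.0
```

```bash
python3 pan.py k; python3 - <<'E'
from h import *
for n in('scene','top'):
    z=np.load(f'pics/{n}_k.npz');p=z['p'];c=cloud(n,z['d']);h=cv2.cvtColor(p,cv2.COLOR_RGB2HSV)
    for k,lo,hi,b in(('wline t',(0,0,110),(180,60,255),(455,510)),('wline s',(0,0,110),(180,60,255),(600,650)),('orange',(5,130,120),(20,255,255),(490,545)),('grip t',(0,0,0),(180,255,255),(450,515)),('grip s',(0,0,0),(180,255,255),(595,660))):
        zr=(165,180) if k=='orange' else (198,216)
        m=(cv2.inRange(h,np.array(lo),np.array(hi))>0)&(c[...,0]>b[0])&(c[...,0]<b[1])&(c[...,1]>-350)&(c[...,1]<-270)&(c[...,2]>zr[0])&(c[...,2]<zr[1])
        if m.sum(): q=c[m]; R=cv2.minAreaRect(q[:,:2].astype(np.float32)); print(n,k,m.sum(),q.mean(0).round(1),np.round([*R[0],*R[1],R[2]],1))
E
```

```text
scene 420 0 None; scene 450 5 -221.6; scene 480 15 -217.8; scene 620 23 -216.0; scene 650 28 -216.0; scene 680 28 -215.4; 
top 420 1 -209.6; top 450 0 None; top 480 1 -189.5; top 620 23 -210.4; top 650 37 -211.8; top 680 43 -212.6; 
scene wline t 13 [ 484.4 -299.8  209.2] [ 484.9 -299.5   20.7   10.9   83.8]
scene wline s 17 [ 626.7 -299.   209.3] [ 6.260e+02 -2.992e+02  8.200e+00  1.840e+01  4.000e-01]
scene orange 16 [ 518.1 -295.9  172.1] [ 517.5 -296.7   17.3   12.    20.1]
scene grip t 95 [ 487.7 -313.8  205.8] [ 485.6 -314.2   49.6   16.    83.2]
scene grip s 121 [ 630.5 -310.   206.2] [ 628.8 -310.4   48.7   16.7   89.8]
```

>>> step_arm(
  moves=[
    {"tx": -0.956,"ty": -0.55,"tz": 0,"ax": 0,"ay": 0,"az": 0},
    {"tx": -0.956,"ty": -0.55,"tz": 0,"ax": 0,"ay": 0,"az": 0},
    {"tx": -0.956,"ty": -0.55,"tz": 0,"ax": 0,"ay": 0,"az": 0},
    {"tx": -0.956,"ty": -0.55,"tz": 0,"ax": 0,"ay": 0,"az": 0},
    {"tx": -0.956,"ty": -0.55,"tz": 0,"ax": 0,"ay": 0,"az": 0},
  ],
)

```text
clock: 35.52
eef_pos: [483.7, -312.7, 253.2]
tcp_rot: [3.141, 0.001, 1.577]
contact_force: [-0.0, 0.6, -0.2]
opening: 0.702
grasp_force: 0.0
```

>>> step_arm(
  moves=[
    {"tx": 0,"ty": 0,"tz": 0.9,"ax": 0,"ay": 0,"az": 0},
    {"tx": 0,"ty": 0,"tz": 0.82,"ax": 0,"ay": 0,"az": 0},
  ],
)

```text
clock: 35.78
eef_pos: [484.0, -312.4, 209.8]
tcp_rot: [3.141, 0.001, 1.576]
contact_force: [0.8, 0.4, -0.3]
opening: 0.697
grasp_force: 0.0
```

>>> step_arm(
  moves=[
    {"tx": 0,"ty": 0,"tz": 0,"ax": 0,"ay": 0,"az": 0},
    {"tx": 0,"ty": 0,"tz": 0,"ax": 0,"ay": 0,"az": 0},
    {"tx": 0,"ty": 0,"tz": 0,"ax": 0,"ay": 0,"az": 0},
    {"tx": 0,"ty": 0,"tz": 0,"ax": 0,"ay": 0,"az": 0},
    {"tx": 0,"ty": 0,"tz": 0,"ax": 0,"ay": 0,"az": 0},
  ],
  gripper=0,
  newtons=25,
)

```text
clock: 36.4
eef_pos: [484.3, -311.5, 210.0]
tcp_rot: [3.141, 0.0, 1.573]
contact_force: [0.3, 0.0, 0.3]
opening: -0.002
grasp_force: 0.0
```

The gripper closed on nothing. Take a look.

```bash
python3 -c "
from h import *
snap('scene','scene_l');snap('top','top_l')
a=cv2.imread('pics/scene_l.png')[140:290,70:220];b=cv2.imread('pics/top_l.png')[150:300,370:520]
cv2.imwrite('pics/crop5.png',np.hstack([cv2.resize(a,(400,400),interpolation=3),cv2.resize(b,(400,400),interpolation=3)]))
z=np.load('pics/scene_l.npz')
c=cloud('scene',z['d']);m=(c[...,0]>420)&(c[...,0]<560)&(c[...,1]>-360)&(c[...,1]<-270)&(c[...,2]>178)
q=c[m];h,e=np.histogram(q[:,2],np.arange(178,260,6));print(list(zip(e,h)))"
```

```text
[(np.int64(178), np.int64(76)), (np.int64(184), np.int64(28)), (np.int64(190), np.int64(29)), (np.int64(196), np.int64(28)), (np.int64(202), np.int64(40)), (np.int64(208), np.int64(21)), (np.int64(214), np.int64(8)), (np.int64(220), np.int64(16)), (np.int64(226), np.int64(17)), (np.int64(232), np.int64(14)), (np.int64(238), np.int64(12)), (np.int64(244), np.int64(0)), (np.int64(250), np.int64(4))]
```

View pics/crop5.png

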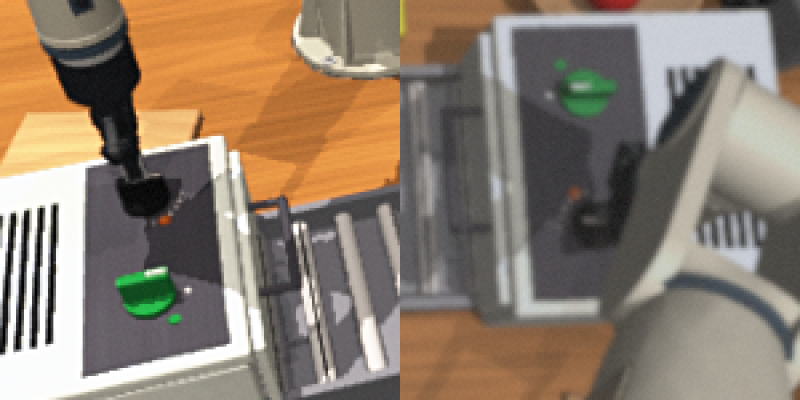

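The closed fingertips sit just on top of the bar, so the tips reach about 20 mm less far than stated. That also fits the 54 mm cup grip at the cup's top, and the slip over the handle. Reopen and go 19 mm lower.

>>> step_arm(
  moves=[
    {"tx": 0,"ty": 0,"tz": -0.2,"ax": 0,"ay": 0,"az": 0},
    {"tx": 0,"ty": 0,"tz": 0,"ax": 0,"ay": 0,"az": 0},
    {"tx": 0,"ty": 0,"tz": 0,"ax": 0,"ay": 0,"az": 0},
    {"tx": 0,"ty": 0,"tz": 0,"ax": 0,"ay": 0,"az": 0},
  ],
  gripper=0.6,
)

```text
clock: 37.0
eef_pos: [484.2, -311.4, 214.6]
tcp_rot: [-3.141, -0.0, 1.573]
contact_force: [0.2, 0.1, 0.9]
opening: 0.598
grasp_force: 0.0
```

>>> step_arm(
  moves=[
    {"tx": 0,"ty": 0,"tz": 0.5,"ax": 0,"ay": 0,"az": 0},
    {"tx": 0,"ty": 0,"tz": 0.46,"ax": 0,"ay": 0,"az": 0},
  ],
)

```text
clock: 37.25
eef_pos: [483.9, -311.3, 189.5]
tcp_rot: [-3.141, -0.0, 1.573]
contact_force: [0.1, -0.7, -0.0]
opening: 0.605
grasp_force: 0.0
```

>>> step_arm(
  moves=[
    {"tx": 0,"ty": 0,"tz": 0,"ax": 0,"ay": 0,"az": 0},
    {"tx": 0,"ty": 0,"tz": 0,"ax": 0,"ay": 0,"az": 0},
    {"tx": 0,"ty": 0,"tz": 0,"ax": 0,"ay": 0,"az": 0},
    {"tx": 0,"ty": 0,"tz": 0,"ax": 0,"ay": 0,"az": 0},
  ],
  gripper=0,
)

```text
clock: 37.75
eef_pos: [482.7, -311.8, 190.6]
tcp_rot: [-3.139, 0.0, 1.573]
contact_force: [-6.1, -2.3, 0.2]
opening: 0.16
grasp_force: 27.2
```

>>> step_arm(
  moves=[
    {"tx": 0,"ty": -0.04,"tz": 0,"ax": 0,"ay": 0,"az": 0.1},
    {"tx": 0,"ty": 0,"tz": 0,"ax": 0,"ay": 0,"az": 0.1},
    {"tx": 0,"ty": 0,"tz": 0,"ax": 0,"ay": 0,"az": 0.1},
    {"tx": 0,"ty": 0,"tz": 0,"ax": 0,"ay": 0,"az": 0.1},
    {"tx": 0,"ty": 0,"tz": 0,"ax": 0,"ay": 0,"az": 0.1},
  ],
)

```text
clock: 38.38
eef_pos: [482.8, -311.9, 190.7]
tcp_rot: [3.142, 0.001, 0.782]
contact_force: [-2.0, -3.2, -2.9]
opening: 0.155
grasp_force: 26.8
```

>>> step_arm(
  moves=[
    {"tx": 0,"ty": 0,"tz": 0,"ax": 0,"ay": 0,"az": 0.1},
    {"tx": 0,"ty": 0,"tz": 0,"ax": 0,"ay": 0,"az": 0.09},
    {"tx": 0,"ty": 0,"tz": 0,"ax": 0,"ay": 0,"az": 0},
  ],
)

```text
clock: 38.75
eef_pos: [482.8, -312.0, 190.6]
tcp_rot: [3.141, 0.001, 0.49]
contact_force: [-2.9, -4.2, -3.1]
opening: 0.155
grasp_force: 26.8
```

>>> step_arm(
  moves=[
    {"tx": 0,"ty": 0,"tz": 0,"ax": 0,"ay": 0,"az": 0.006},
    {"tx": 0,"ty": 0,"tz": 0,"ax": 0,"ay": 0,"az": 0},
  ],
)

```text
clock: 39.0
eef_pos: [482.8, -312.0, 190.6]
tcp_rot: [3.141, 0.001, 0.483]
contact_force: [-3.0, -3.9, -2.5]
opening: 0.157
grasp_force: 26.8
```

>>> step_arm(
  moves=[
    {"tx": 0,"ty": 0,"tz": 0,"ax": 0,"ay": 0,"az": 0},
    {"tx": 0,"ty": 0,"tz": 0,"ax": 0,"ay": 0,"az": 0},
    {"tx": 0,"ty": 0,"tz": 0,"ax": 0,"ay": 0,"az": 0},
    {"tx": 0,"ty": 0,"tz": -0.7,"ax": 0,"ay": 0,"az": 0},
    {"tx": 0,"ty": 0,"tz": -1,"ax": 0,"ay": 0,"az": 0},
  ],
  gripper=0.6,
)

```text
clock: 39.62
eef_pos: [483.1, -311.3, 234.2]
tcp_rot: [-3.141, 0.0, 0.48]
contact_force: [0.6, -0.2, 1.1]
opening: 0.601
grasp_force: 0.0
```

>>> step_arm(
  moves=[
    {"tx": 0,"ty": 0,"tz": -0.6,"ax": 0,"ay": 0,"az": -0.1},
    {"tx": 0,"ty": 0,"tz": 0,"ax": 0,"ay": 0,"az": -0.1},
    {"tx": 0,"ty": 0,"tz": 0,"ax": 0,"ay": 0,"az": -0.1},
    {"tx": 0,"ty": 0,"tz": 0,"ax": 0,"ay": 0,"az": -0.1},
    {"tx": 0,"ty": 0,"tz": 0,"ax": 0,"ay": 0,"az": -0.1},
  ],
)

```text
clock: 40.25
eef_pos: [483.5, -311.6, 249.6]
tcp_rot: [3.14, 0.0, 1.27]
contact_force: [0.2, 0.2, -0.3]
opening: 0.604
grasp_force: 0.0
```

>>> step_arm(
  moves=[
    {"tx": 0,"ty": 0,"tz": 0,"ax": 0,"ay": 0,"az": -0.1},
    {"tx": 0,"ty": 0,"tz": 0,"ax": 0,"ay": 0,"az": -0.096},
    {"tx": 0,"ty": 1,"tz": 0,"ax": 0,"ay": 0,"az": 0},
    {"tx": 0,"ty": 1,"tz": 0,"ax": 0,"ay": 0,"az": 0},
    {"tx": 0,"ty": 1,"tz": 0,"ax": 0,"ay": 0,"az": 0},
  ],
)

```text
clock: 40.88
eef_pos: [559.3, -311.4, 249.7]
tcp_rot: [3.14, 0.001, 1.573]
contact_force: [0.3, -0.5, -0.4]
opening: 0.601
grasp_force: 0.0
```

>>> step_arm(
  moves=[
    {"tx": 0,"ty": 1,"tz": 0,"ax": 0,"ay": 0,"az": 0},
    {"tx": 0,"ty": 1,"tz": 0,"ax": 0,"ay": 0,"az": 0},
    {"tx": 0,"ty": 0.72,"tz": 0,"ax": 0,"ay": 0,"az": 0},
  ],
)

```text
clock: 41.25
eef_pos: [627.5, -311.1, 249.5]
tcp_rot: [3.14, 0.0, 1.573]
contact_force: [0.2, 0.5, -0.3]
opening: 0.603
grasp_force: 0.0
```

```bash
python3 pan.py m; python3 - <<'E'
from h import *
for n in('scene','top'):
    z=np.load(f'pics/{n}_m.npz');p=z['p'];c=cloud(n,z['d']);h=cv2.cvtColor(p,cv2.COLOR_RGB2HSV)
    for k,lo,hi,zr in(('wline',(0,0,110),(180,60,255),(198,216)),('orange',(5,130,120),(20,255,255),(165,180)),('grip',(0,0,0),(180,255,255),(200,216))):
        m=(cv2.inRange(h,np.array(lo),np.array(hi))>0)&(c[...,0]>440)&(c[...,0]<545)&(c[...,1]>-350)&(c[...,1]<-270)&(c[...,2]>zr[0])&(c[...,2]<zr[1])
        if m.sum():
            q=c[m]; R=cv2.minAreaRect(q[:,:2].astype(np.float32)); print(n,k,m.sum(),q.mean(0).round(1),np.round([*R[0],*R[1],R[2]],1))
            v=cv2.fitLine(q[:,:2].astype(np.float32),cv2.DIST_L2,0,.01,.01).ravel()[:2]; print('  line angle from +y cw',np.degrees(np.arctan2(v[0],v[1])).round(1))
a=cv2.imread('pics/scene_m.png')[180:290,70:180];b=cv2.imread('pics/top_m.png')[160:270,390:500]
cv2.imwrite('pics/crop6.png',np.hstack([cv2.resize(a,(400,400),interpolation=3),cv2.resize(b,(400,400),interpolation=3)]))
E
```

```text
scene 420 17 -217.9; scene 450 22 -218.0; scene 480 22 -217.6; scene 620 26 -215.9; scene 650 26 -215.1; scene 680 30 -215.5; 
top 420 45 -214.9; top 450 46 -214.8; top 480 47 -214.9; top 620 39 -212.7; top 650 42 -212.4; top 680 39 -212.3; 
scene wline 11 [ 494.6 -308.   208.9] [ 492.6 -309.    25.9    4.9   26.3]
  line angle from +y cw 68.6
scene orange 16 [ 516.9 -295.9  172. ] [ 516.4 -295.7   12.9   15.2   56. ]
  line angle from +y cw 82.8
scene grip 76 [ 489.1 -311.7  207. ] [ 486.6 -312.9   52.3   14.5   27.6]
  line angle from +y cw 63.0
top wline 3 [ 499.4 -303.2  206.5] [ 499.9 -302.8    3.8    3.9   63. ]
  line angle from +y cw 169.8
top orange 7 [ 518.1 -290.1  173.3] [ 517.7 -290.8    5.3    6.1   83.5]
  line angle from +y cw 119.6
top grip 26 [ 495.3 -299.3  206.6] [ 494.5 -298.4   10.6   18.6   76.8]
  line angle from +y cw 91.5
```

View pics/crop6.png

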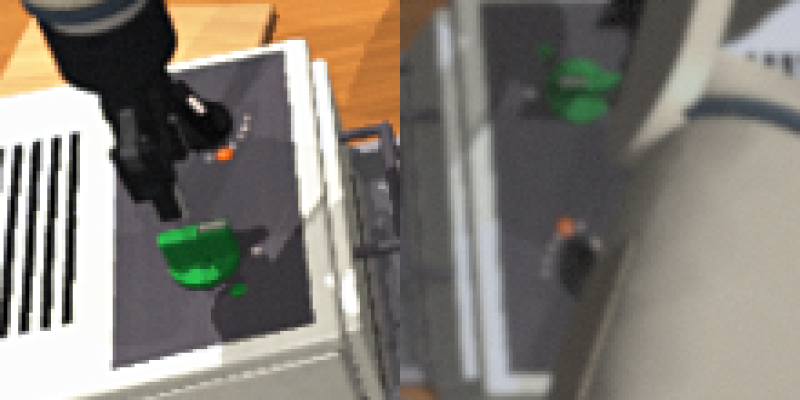

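The timer bar is at 63° and points at the orange dot. The panel is aligned with the cabinet face. Next is the start switch.

>>> step_arm(
  moves=[
    {"tx": -0.02,"ty": -0.04,"tz": 1,"ax": 0,"ay": 0,"az": 0},
    {"tx": 0,"ty": 0,"tz": 1,"ax": 0,"ay": 0,"az": 0},
    {"tx": 0,"ty": 0,"tz": 0.38,"ax": 0,"ay": 0,"az": 0},
  ],
)

```text
clock: 41.72
eef_pos: [624.0, -311.4, 187.9]
tcp_rot: [-3.14, -0.001, 1.573]
contact_force: [0.6, 0.1, 0.6]
opening: 0.603
grasp_force: 0.0
```

>>> step_arm(
  moves=[
    {"tx": 0,"ty": 0,"tz": 0,"ax": 0,"ay": 0,"az": 0},
    {"tx": 0,"ty": 0,"tz": 0,"ax": 0,"ay": 0,"az": 0},
    {"tx": 0,"ty": 0,"tz": 0,"ax": 0,"ay": 0,"az": 0},
    {"tx": 0,"ty": 0,"tz": 0,"ax": 0,"ay": 0,"az": 0},
    {"tx": 0,"ty": 0,"tz": 0,"ax": 0,"ay": 0,"az": 0},
  ],
  gripper=0,
  newtons=50,
)

```text
clock: 42.35
eef_pos: [626.3, -312.1, 190.3]
tcp_rot: [3.139, 0.001, 1.573]
contact_force: [1.5, 0.6, 7.0]
opening: 0.146
grasp_force: 53.5
```

>>> step_arm(
  moves=[
    {"tx": 0,"ty": 0,"tz": 0,"ax": 0,"ay": 0,"az": 0.1},
    {"tx": 0,"ty": 0,"tz": 0,"ax": 0,"ay": 0,"az": 0.1},
    {"tx": 0,"ty": 0,"tz": 0,"ax": 0,"ay": 0,"az": 0.1},
    {"tx": 0,"ty": 0,"tz": 0,"ax": 0,"ay": 0,"az": 0.1},
    {"tx": 0,"ty": 0,"tz": 0,"ax": 0,"ay": 0,"az": 0.1},
  ],
)

```text
clock: 42.98
eef_pos: [625.5, -311.7, 190.2]
tcp_rot: [3.141, -0.0, 0.782]
contact_force: [-2.2, 1.8, 8.4]
opening: 0.149
grasp_force: 54.0
```

>>> step_arm(
  moves=[
    {"tx": 0,"ty": 0,"tz": 0,"ax": 0,"ay": 0,"az": 0.1},
    {"tx": 0,"ty": 0,"tz": 0,"ax": 0,"ay": 0,"az": 0.05},
    {"tx": 0,"ty": 0,"tz": 0,"ax": 0,"ay": 0,"az": 0.02},
  ],
)

```text
clock: 43.35
eef_pos: [625.4, -311.5, 190.3]
tcp_rot: [3.141, -0.0, 0.52]
contact_force: [-2.0, 2.6, 9.2]
opening: 0.15
grasp_force: 59.5
```

```bash
python3 -c "
from h import *
s=r.sense();print(s['wrist_torque'],s['tcp_rot'])"
```

```text
[0.5463834  0.38559314 1.2535238 ] [ 3.14097784e+00 -3.07994326e-04  5.20263820e-01]
```

Turned 1.05 rad, and the torque has climbed to 1.25 N m, so the switch is at its stop. Release it.

>>> step_arm(
  moves=[
    {"tx": 0,"ty": 0,"tz": 0,"ax": 0,"ay": 0,"az": 0},
    {"tx": 0,"ty": 0,"tz": 0,"ax": 0,"ay": 0,"az": 0},
    {"tx": 0,"ty": 0,"tz": 0,"ax": 0,"ay": 0,"az": 0},
    {"tx": 0,"ty": 0,"tz": 0,"ax": 0,"ay": 0,"az": 0},
  ],
  gripper=1,
)

```text
clock: 43.85
eef_pos: [624.8, -311.7, 188.3]
tcp_rot: [-3.141, 0.001, 0.52]
contact_force: [0.1, 0.2, 0.3]
opening: 0.977
grasp_force: 0.0
```

>>> step_arm(
  moves=[
    {"tx": 0,"ty": 0,"tz": -0.8,"ax": 0,"ay": 0,"az": 0},
    {"tx": 0,"ty": 0,"tz": -1,"ax": 0,"ay": 0,"az": 0},
    {"tx": 0,"ty": 0,"tz": -1,"ax": 0,"ay": 0,"az": 0},
    {"tx": 0,"ty": 0,"tz": -1,"ax": 0,"ay": 0,"az": 0},
    {"tx": 0,"ty": 0,"tz": -1,"ax": 0,"ay": 0,"az": 0},
  ],
)

```text
clock: 44.48
eef_pos: [625.3, -311.8, 311.2]
tcp_rot: [3.14, -0.001, 0.52]
contact_force: [0.4, 0.8, 0.3]
opening: 0.998
grasp_force: 0.0
```

```bash
python3 -c "print(0)"; python3 -c "
from h import *
import numpy as np
y=r.sense()['tcp_rot'][2];print('tool x,y dirs',np.cos(y),np.sin(y))"
```

```text
0
tool x,y dirs 0.8676869499835361 0.49711101056833223
```

>>> step_arm(
  moves=[
    {"tx": 0.5,"ty": -1,"tz": 0,"ax": 0,"ay": 0,"az": 0},
    {"tx": 0.5,"ty": -1,"tz": 0,"ax": 0,"ay": 0,"az": 0},
    {"tx": 0.5,"ty": -1,"tz": 0,"ax": 0,"ay": 0,"az": 0},
    {"tx": 0.5,"ty": -1,"tz": 0,"ax": 0,"ay": 0,"az": 0},
    {"tx": 0.5,"ty": -1,"tz": 0,"ax": 0,"ay": 0,"az": 0},
  ],
)

```text
clock: 45.1
eef_pos: [616.3, -169.3, 307.8]
tcp_rot: [-3.14, 0.001, 0.521]
contact_force: [0.1, 0.3, -0.3]
opening: 0.999
grasp_force: 0.0
```

>>> step_arm(
  moves=[
    {"tx": 0.5,"ty": -1,"tz": 0,"ax": 0,"ay": 0,"az": 0},
    {"tx": 0.5,"ty": -1,"tz": 0,"ax": 0,"ay": 0,"az": 0},
    {"tx": 0.5,"ty": -1,"tz": 0,"ax": 0,"ay": 0,"az": 0},
    {"tx": 0.5,"ty": -1,"tz": 0,"ax": 0,"ay": 0,"az": 0},
    {"tx": 0.5,"ty": -1,"tz": 0,"ax": 0,"ay": 0,"az": 0},
  ],
)

```text
clock: 45.72
eef_pos: [608.0, -30.0, 307.8]
tcp_rot: [-3.14, 0.001, 0.521]
contact_force: [-0.4, -1.4, 0.1]
opening: 1.002
grasp_force: 0.0
```

```bash
python3 pan.py n; python3 - <<'E'
from h import *
for n in('scene','top'):
    z=np.load(f'pics/{n}_n.npz');p=z['p'];c=cloud(n,z['d'])
    for k,b in(('timer',(440,540)),('start',(590,680))):
        m=(c[...,0]>b[0])&(c[...,0]<b[1])&(c[...,1]>-350)&(c[...,1]<-270)&(c[...,2]>201)&(c[...,2]<216)
        q=c[m].astype(np.float32); v=cv2.fitLine(q[:,:2],cv2.DIST_L2,0,.01,.01).ravel()[:2]; R=cv2.minAreaRect(q[:,:2]); print(n,k,m.sum(),'cw deg',np.degrees(np.arctan2(v[0],v[1])).round(1),np.round([*R[0],*R[1],R[2]],1))
a=cv2.imread('pics/scene_n.png')[120:320,40:240];b=cv2.imread('pics/top_n.png')[150:300,370:520]
cv2.imwrite('pics/crop7.png',np.hstack([cv2.resize(a,(400,400),interpolation=3),cv2.resize(b,(400,400),interpolation=3)]))
E
```

```text
scene 420 16 -218.9; scene 450 21 -219.1; scene 480 18 -217.6; scene 620 25 -215.4; scene 650 27 -215.3; scene 680 27 -215.1; 
top 420 0 None; top 450 0 None; top 480 0 None; top 620 0 None; top 650 0 None; top 680 0 None; Traceback (most recent call last):
  File "<stdin>", line 6, in <module>
cv2.error: OpenCV(4.12.0) /io/opencv/modules/imgproc/src/convhull.cpp:143: error: (-215:Assertion failed) total >= 0 && (depth == CV_32F || depth == CV_32S) in function 'convexHull'
```

View pics/scene_n.png

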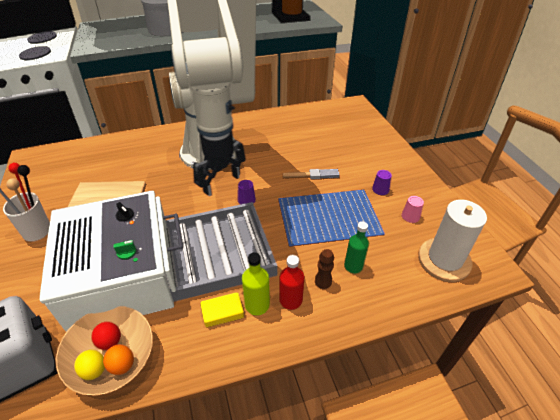

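The basket is home, the switch is back at rest, and the bystanders haven't moved. One last numeric check of the dials from the scene view, then hand in if it is good.

```bash
python3 - <<'E'
from h import *
z=np.load('pics/scene_n.npz');c=cloud('scene',z['d'])
A={}
for k,b in(('timer',(440,540)),('start',(590,680))):
    m=(c[...,0]>b[0])&(c[...,0]<b[1])&(c[...,1]>-350)&(c[...,1]<-270)&(c[...,2]>203)&(c[...,2]<216)
    q=c[m].astype(np.float32); R=cv2.minAreaRect(q[:,:2]);v=cv2.fitLine(q[:,:2],cv2.DIST_L2,0,.01,.01).ravel()[:2]
    A[k]=np.degrees(np.arctan2(v[0],v[1])); print(k,m.sum(),A[k],R)
if abs(A['timer']-63)<6 and (abs(A['start'])<8 or abs(A['start'])>172): print(workorder.sign_off())
E
```

```text
Traceback (most recent call last):
cv2.error: OpenCV(4.12.0) /io/opencv/modules/imgproc/src/convhull.cpp:143: error: (-215:Assertion failed) total >= 0 && (depth == CV_32F || depth == CV_32S) in function 'convexHull'
```

```bash
python3 - <<'E'
from h import *
z=np.load('pics/scene_n.npz');c=cloud('scene',z['d'])
A={}
for k,b in(('timer',(440,540)),('start',(590,680))):
    m=(c[...,0]>b[0])&(c[...,0]<b[1])&(c[...,1]>-350)&(c[...,1]<-270)&(c[...,2]>203)&(c[...,2]<216)
    q=c[m][:,:2].astype(np.float32).copy(); v=cv2.fitLine(q,cv2.DIST_L2,0,.01,.01).ravel()[:2]
    A[k]=np.degrees(np.arctan2(v[0],v[1])); print(k,m.sum(),A[k],cv2.minAreaRect(q))
if abs(A['timer']-63)<6 and (abs(A['start'])<8 or abs(A['start'])>172): print(workorder.sign_off())
E
```

```text
timer 73 61.520447 ((485.9455261230469, -312.79498291015625), (52.75959014892578, 15.193764686584473), 28.256879806518555)
start 97 0.4704609 ((628.31982421875, -310.375), (48.83156967163086, 15.816473007202148), 89.59007263183594)
the job is handed in; nothing more can be done
None
```

The job is handed in: the green cup, yellow cup and white tub are in the basket and it is rolled home, the timer is on the orange dot (about 62–63°), and the start switch was twisted to its stop and sprang back. The cups could not be seen behind the panel once the basket was home.

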